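# Cap the paint jars, pack them and shut the paint chest

### The job

Put the paints away: screw the cap of every paint jar on the bench fully home and stand all the jars upright in the open plywood chest. Only then break the locked lid stay by pressing its red knuckle knob down, and lower the lid gently by its red handle, never letting it fall, until it is fully shut; leave the glue, brush cup and tape where they are.

Things in the scene. Friction and masses are not known exactly. Their poses are not given: they have to be found in the camera images.
- jar0_center (a point): blue squat paint jar, loose, about 0.45 kg, round, 64 mm across and 50 mm high in the body, 86 mm high with its white cap; this point is on its axis, 43 mm above its underside; z up the jar, x towards a black mark on its shoulder. May be absent (None)
- cap0_grip (a point): grip point of the blue jar's captive screw cap: on the cap's axis, 73 mm above the jar's underside and 13 mm below the cap's top. The cap is a white ribbed cylinder 50 mm across and 34 mm high on the wider jar shoulder (the shoulder is 50 mm above the underside, so 23 mm below this point); x towards the black stripe on the cap. The jar can be lifted by its cap
- cap0 (a joint): how far this cap is unscrewed, rad: 0 = screwed fully home (cap stripe over the jar's black mark, hard stop), grows counter-clockwise seen from above, up to 2.8; screw it home clockwise. Turns with about 0.03 N m and stays where it is left; a standing jar does not turn with it until the cap is home
- jar1_center (a point): yellow squat paint jar, loose, about 0.45 kg, round, 64 mm across and 50 mm high in the body, 86 mm high with its white cap; this point is on its axis, 43 mm above its underside; z up the jar, x towards a black mark on its shoulder. May be absent (None)
- cap1_grip (a point): grip point of the yellow jar's captive screw cap: on the cap's axis, 73 mm above the jar's underside and 13 mm below the cap's top. The cap is a white ribbed cylinder 50 mm across and 34 mm high on the wider jar shoulder (the shoulder is 50 mm above the underside, so 23 mm below this point); x towards the black stripe on the cap. The jar can be lifted by its cap
- cap1 (a joint): how far this cap is unscrewed, rad: 0 = screwed fully home (cap stripe over the jar's black mark, hard stop), grows counter-clockwise seen from above, up to 2.8; screw it home clockwise. Turns with about 0.03 N m and stays where it is left; a standing jar does not turn with it until the cap is home
- jar2_center (a point): red squat paint jar, loose, about 0.45 kg, round, 64 mm across and 50 mm high in the body, 86 mm high with its white cap; this point is on its axis, 43 mm above its underside; z up the jar, x towards a black mark on its shoulder. May be absent (None)
- cap2_grip (a point): grip point of the red jar's captive screw cap: on the cap's axis, 73 mm above the jar's underside and 13 mm below the cap's top. The cap is a white ribbed cylinder 50 mm across and 34 mm high on the wider jar shoulder (the shoulder is 50 mm above the underside, so 23 mm below this point); x towards the black stripe on the cap. The jar can be lifted by its cap
- cap2 (a joint): how far this cap is unscrewed, rad: 0 = screwed fully home (cap stripe over the jar's black mark, hard stop), grows counter-clockwise seen from above, up to 2.8; screw it home clockwise. Turns with about 0.03 N m and stays where it is left; a standing jar does not turn with it until the cap is home
- jar3_center (a point): green squat paint jar, loose, about 0.45 kg, round, 64 mm across and 50 mm high in the body, 86 mm high with its white cap; this point is on its axis, 43 mm above its underside; z up the jar, x towards a black mark on its shoulder. May be absent (None)
- cap3_grip (a point): grip point of the green jar's captive screw cap: on the cap's axis, 73 mm above the jar's underside and 13 mm below the cap's top. The cap is a white ribbed cylinder 50 mm across and 34 mm high on the wider jar shoulder (the shoulder is 50 mm above the underside, so 23 mm below this point); x towards the black stripe on the cap. The jar can be lifted by its cap
- cap3 (a joint): how far this cap is unscrewed, rad: 0 = screwed fully home (cap stripe over the jar's black mark, hard stop), grows counter-clockwise seen from above, up to 2.8; screw it home clockwise. Turns with about 0.03 N m and stays where it is left; a standing jar does not turn with it until the cap is home
- chest_floor (a point): fixed plywood paint chest, 190 mm (x) by 320 mm (y) outside, 100 mm high, walls 7 mm, open top; this point is the centre of its inner floor, 7 mm above the bench; x towards the hinge side (away from the robot), y to the left, z up
- lid_hinge (a point): middle of the lid's hinge line, along the chest's y, on the far top edge of the chest (95 mm behind the chest's centre, 100 mm above the bench)
- lid_handle (a point): middle of the red round handle bar on the lid's free edge: 12 mm thick, 130 mm long along the chest's y, 42 mm clear beyond the lid's edge and 232 mm from the hinge line (and 4 mm above the plane through it when closed). It is at the top when the lid is open and in front of the chest when it is shut; gripped across, it can roll between the fingers
- lid (a joint): lid opening angle, rad: 0 = shut on the chest, starts at about 1.48 (almost upright), propped by the stay. The lid (190 x 320 x 10 mm, 0.4 kg) swings up and away from the robot; with the stay broken its stiff hinge still keeps it up near upright, but below about 0.9 rad it falls by itself
- stay_knob (a point): middle of the red round knob on the knuckle of the folding lid stay, outside the chest's right (-y) wall: a bar 22 mm thick and 50 mm long along the chest's y, 57 mm out from the chest's side wall
- knuckle (a joint): fold of the stay at its knuckle, rad: 0 to 0.05 = locked, bent slightly upward past straight against its stop, so that the lid cannot come down; 0.16 = straight; pressing the knob down (a few N, 10 to 20 mm) breaks it past straight and it then folds downward beside the chest as the lid comes down; about 2.6 when the lid is shut
- glue_c (a point): bystander: white glue bottle, 72 mm across, 120 mm high; the point is half-way up
- brush_c (a point): bystander: grey cup of paint brushes, 80 mm across at its rim, 100 mm high (brushes to 175 mm); the point is 50 mm up
- tape_c (a point): bystander: cardboard-coloured roll of tape lying flat, 100 mm across, 45 mm high; the point is its centre
Things that resemble listed ones, but are neither listed nor needed, are in the scene too. What is shaped like the part that bears jar2_center but orange is not meant.

How it is judged (in metres and radians):
On the way, in this order (a step that is already met when the one before it is completed fails the run):
1. every jar stands in the chest with its cap fully home, the stay still locked (x of jar0_center in the frame of chest_floor between -0.08 and 0.08 m and y of jar0_center in the frame of chest_floor between -0.145 and 0.145 m and z of each of jar0_center, jar1_center, jar2_center, jar3_center in the frame of chest_floor below 0.055 m and angle between each of jar0_center, jar1_center, jar2_center, jar3_center's own z axis and vertical below 0.25 rad and value of joint each of cap0, cap1, cap2, cap3, knuckle below 0.12 rad and x of jar1_center in the frame of chest_floor between -0.08 and 0.08 m and y of jar1_center in the frame of chest_floor between -0.145 and 0.145 m and x of jar2_center in the frame of chest_floor between -0.08 and 0.08 m and y of jar2_center in the frame of chest_floor between -0.145 and 0.145 m and x of jar3_center in the frame of chest_floor between -0.08 and 0.08 m and y of jar3_center in the frame of chest_floor between -0.145 and 0.145 m), for 0.2 s.
2. the stay is broken at its knuckle while the lid is still up (value of joint knuckle above 0.4 rad and value of joint lid above 1 rad), for 0.1 s.
3. the lid is shut (value of joint lid below 0.05 rad), for 0.2 s.
At the end, for the whole second after the job is handed in: the lid is shut (under 0.05 rad) and at rest; every jar that was on the bench stands upright (within 0.25 rad) on the chest's floor with its cap screwed home (under 0.12 rad) (x of jar0_center in the frame of chest_floor between -0.08 and 0.08 m and y of jar0_center in the frame of chest_floor between -0.145 and 0.145 m and z of each of jar0_center, jar1_center, jar2_center, jar3_center in the frame of chest_floor below 0.055 m and angle between each of jar0_center, jar1_center, jar2_center, jar3_center's own z axis and vertical below 0.25 rad and value of joint each of cap0, cap1, cap2, cap3 below 0.12 rad and x of jar1_center in the frame of chest_floor between -0.08 and 0.08 m and y of jar1_center in the frame of chest_floor between -0.145 and 0.145 m and x of jar2_center in the frame of chest_floor between -0.08 and 0.08 m and y of jar2_center in the frame of chest_floor between -0.145 and 0.145 m and x of jar3_center in the frame of chest_floor between -0.08 and 0.08 m and y of jar3_center in the frame of chest_floor between -0.145 and 0.145 m and value of joint lid below 0.05 rad and velocity of joint lid below 0.1 rad/s); the robot touches nothing.
It fails at once if the lid falls or is slammed (turns shut faster than 1.8 rad/s) (velocity of joint lid below -1.8 rad/s).
It fails at once if the glue bottle is moved more than 4 cm (distance of glue_c from where it was at the start of the episode above 0.04 m).
It fails at once if the brush cup is moved more than 4 cm (distance of brush_c from where it was at the start of the episode above 0.04 m).
It fails at once if the roll of tape is moved more than 4 cm (distance of tape_c from where it was at the start of the episode above 0.04 m).
Of jar0, jar1, jar2, jar3 only 2 to 3 are there at a start; the rules pass over those that are not, and their reading is None.
At some moment in a run one of jar0, jar1, jar2, jar3 may be knocked a few centimetres aside while the robot is not near it.
It also fails if it takes over 210 s, if anything falls off the work surface, if the arm or the gripper's body presses on something with over 40 N, if the wrist force passes 120 N, or if a joint passes its speed limit or range.

### The arm

A 6-joint arm with a two-finger parallel gripper is mounted at the origin on the work surface. World frame = base frame: x ahead of the robot, y to its left, z up, the work surface at z = 0. Lengths are in mm, angles in rad, forces in N, time in s.
With the tool pointing down it reaches from about 250 to 775 mm from the base axis. Payload 8.9 kg.
Tool frame: the origin (TCP) lies between the finger pads; the fingertips stand 22 mm ahead of it and the grasp point (between the pads) lies 3 mm ahead of it (r.tip_reach is the distance from the TCP to the fingertips, in mm); z points along the fingers, y is the line along which they close (so a half turn about z gives the same grasp; the last joint's range is limited). The gripper opens to 85 mm and grips with 20 to 120 N. Pads are 22 mm wide; open, the fingers measure 114 mm over their backs; the gripper's body (76 mm by 85 mm) begins 54 mm behind the grasp point. The pads swing forward as they close: fully open they stand 13 mm farther back than shut.
Start: joints at [1.142, 0.291, -0.153, 1.127, 0, 1.431], TCP at [150.018, 503.109, 229.505] pointing down, gripper open.
Joint ranges: [-2.52, 2.52], [-0.91, 1.74], [-1.3, 1.37], [-1.96, 2.02], [-1.52, 1.47], [-3.14, 3.14]. Speed limits (rad/s): [2.22, 2.22, 2.79, 3.14, 3.14, 3.14].

### API

Orientations are given as a unit quaternion [x, y, z, w].
In Python, from plant import r gives the robot as it stands.
- The arm moves only by the tool move_arm, never from a script. Its argument "series" is a list that holds one entry, the list of rows, each a list of 7 numbers: the shift along the tool's x, y, z in cm, then the turn, a rotation vector about the tool's x, y, z in degrees, then the closure in counts, from 0 (fully open) to 255 (shut). In form: [[[dx, dy, dz, ax, ay, az, hand], ...]]. A call has exactly 5 rows; each row is the pose to reach, as a shift and turn from the pose commanded when the call began, along the tool's axes at that moment; what a row does not reach only later rows make up. A row lasts 1/12 s, in which the tool goes at most 41.7 mm and 7.16 degrees, less where a joint would pass 70% of its speed; a pose out of reach is approached as far as the arm can. A call with a gripper value outside its range is refused whole. The fingers move at their own pace and stop on an object; "squeeze" is the grip in N (left out, the last holds). Time passes only in rows, so rows that repeat a pose let the fingers close, or fill a call up. It gives the time, the measured TCP pose, the force, the opening and the grip force at its end, in the units of the state.
- r.sense(): the state, without advancing time (a new reading comes with each control period).
- r.capture(name): name is "scene" or "top" or "wrist"; returns the picture (384x512x3 uint8, blue, green, red); there is no depth.
- r.get_calibration(name): a dict with "fx", "fy", "cx", "cy" (pixels), "dist" ([k1, k2, p1, p2, k3] as OpenCV has them; the pictures are not rectified), "rvec" (rotation vector, rad) and "tvec" (3), from world to camera coordinates, as OpenCV has them. Camera axes: x right, y down, z forward; pixel columns grow to the right and rows downward; lengths in mm; the calibration is good to about 2 mm. A picture is of the moment at which its call begins: read the wrist's pose just before it. get_calibration takes no time and is no camera call; for the wrist camera it gives the pose at the moment of the call.
- r.close_job(): hands the job in; it is judged then, once.
Trained networks look in the newest picture that a camera, given by its name, has taken for a name from the list of things; names that differ only in an ending like _2 or _b are one class to them, and where a whole thing is asked for, a point or a joint stands for the part that bears it (a point fixed in the world has none). Each returns a list of dicts, best first, with "p" (0 to 1); they miss things now and then, are a little off and sometimes report something else, mostly with a low value. They report only what shows in the picture. A call takes as long as a camera call. They do not tell look-alikes from the thing itself.
- r.search_frame(label, camera): "position" ([x, y, z] in mm, in the coordinates of the camera as it stood for that picture, good to about 4 mm: the middle of the surface that is visible of it).
- r.spot_point(label, camera): "position" ([x, y, z] in mm, in the coordinates of the camera as it stood for that picture, good to about 4 mm: a listed point, or the origin of a listed thing).
The state is a dict: "clock": time; "joints": joint angles; "qd": joint speeds; "joint_efforts": joint torques, N m; "tcp_pos": TCP position; "ee_rot": TCP orientation; "ft_force": force on the tool from outside, world axes, zero at the start; "ft_torque": the same for the moment, N m; "width": finger opening in mm; "gripper_force": force on a finger pad.
Only numpy, scipy, OpenCV 4.12 (cv2) and the standard library are available. Lean on these libraries where they do the work, as an engineer would, in place of code of your own. Each camera call takes 0.05 s, during which the arm holds its last target. There are 200 camera calls.

## Working session

There is one attempt and no reset: what is moved stays moved. The work goes in short steps, Python scripts to look and compute and a tool call to move; the robot and the scene stay as the last step left them, time stands still between calls to the robot, and variables do not carry over. Pictures are saved under pics/ and viewed, at most 16 in all, crops included, and the job is handed in when it is done.

Besides the shell and the picture viewer there is one more tool, called after "Request:" by a JSON object that holds its "name" and its "arguments", one argument or row to a line. move_arm: Moves the arm, as the interface text tells. Its arguments: {"type":"object","properties":{"series":{"type":"array"},"squeeze":{"type":"number"}},"required":["series"]}

```bash
mkdir -p pics; cat > h.py <<'E'
import numpy as np, cv2
from scipy.spatial.transform import Rotation as R
from plant import r
def cam(n):
    c=r.get_calibration(n);K=np.array([[c['fx'],0,c['cx']],[0,c['fy'],c['cy']],[0,0,1.]]);M=cv2.Rodrigues(np.array(c['rvec'],float))[0]
    return K,np.array(c['dist'],float),M,np.array(c['tvec'],float).ravel()
def w(n,p):
    K,d,M,t=cam(n);return M.T@(np.array(p)-t)
def px(n,P):
    K,d,M,t=cam(n);return cv2.projectPoints(np.array([P],float),cv2.Rodrigues(M)[0],t,K,d)[0].ravel()
def ray(n,uv,z):
    K,d,M,t=cam(n);u=cv2.undistortPoints(np.array([[uv]],float),K,d).ravel();D=M.T@np.array([u[0],u[1],1]);C=-M.T@t
    return C+D*(z-C[2])/D[2]
def st():
    s=r.sense();print('t',round(s['clock'],2),'tcp',np.round(s['tcp_pos'],1),'q',np.round(s['ee_rot'],3),'J',np.round(s['joints'],2),'F',np.round(s['ft_force'],1),'w',round(s['width'],1),'g',round(s['gripper_force'],1));return s
def delta(target,Rt=None):
    s=r.sense();R0=R.from_quat(s['ee_rot']);d=R0.inv().apply(np.array(target)-s['tcp_pos'])/10
    return np.round(d,2), None if Rt is None else np.round((R0.inv()*Rt).as_rotvec(degrees=True),1)
E
python3 - <<'E'
from h import *
s=st(); print(R.from_quat(s['ee_rot']).as_matrix().round(2))
for n in ['scene','top','wrist']:
    im=r.capture(n); cv2.imwrite(f'pics/{n}0.png',im)
    if n=='wrist': continue
    for l in ['jar0_center','jar1_center','jar2_center','jar3_center','cap0_grip','cap1_grip','cap2_grip','cap3_grip','chest_floor','lid_handle','lid_hinge','stay_knob','glue_c','brush_c','tape_c']:
        for o in r.spot_point(l,n)[:3]:
            if o['p']>.25:
                P=w(n,o['position']);print(n,l,round(o['p'],2),P.round(),px(n,P).round(), [k for k in o if k not in('p','position')])
a=cv2.imread('pics/scene0.png');b=cv2.imread('pics/top0.png')
E
```

```text
t 0.0 tcp [149.8 502.7 228.9] q [ 0.144  0.99  -0.001 -0.   ] J [ 1.14  0.29 -0.15  1.13 -0.    1.43] F [-0.3  0.7 -0.1] w 85.7 g 0.0
[[-0.96  0.29 -0.  ]
 [ 0.29  0.96 -0.  ]
 [ 0.   -0.   -1.  ]]
scene jar0_center 0.98 [ 468. -247.   45.] [194. 240.] []
scene jar1_center 0.74 [ 551. -363.   48.] [172. 291.] []
scene jar1_center 0.59 [691. 201.  97.] [381. 201.] []
scene jar2_center 0.85 [ 567. -112.   45.] [258. 240.] []
scene jar2_center 0.76 [417.  -1.  41.] [258. 182.] []
scene jar2_center 0.69 [ 452. -108.   43.] [234. 209.] []
scene cap0_grip 0.74 [ 462. -243.   75.] [192. 233.] []
scene cap0_grip 0.36 [691. 203.  97.] [382. 200.] []
scene cap1_grip 0.57 [ 551. -364.   71.] [169. 288.] []
scene cap2_grip 0.86 [ 451. -101.   73.] [235. 202.] []
scene cap2_grip 0.67 [416.  -2.  69.] [257. 176.] []
scene cap2_grip 0.55 [ 564. -115.   72.] [256. 235.] []
scene cap3_grip 0.45 [755. -86.  52.] [312. 289.] []
scene chest_floor 0.64 [600. 200.   6.] [351. 196.] []
scene lid_handle 0.92 [672. 205. 332.] [403. 138.] []
scene lid_hinge 0.45 [ 335. -311.   25.] [151. 221.] []
scene stay_k
[... 552 characters left out ...]
.  -2.  70.] [231. 247.] []
top cap2_grip 0.58 [ 565. -112.   69.] [269. 193.] []
top cap3_grip 0.3 [692. 206.  96.] [158. 149.] []
top chest_floor 0.74 [ 461. -245.   47.] [315. 229.] []
top chest_floor 0.6 [594. 199.   5.] [166. 188.] []
top lid_handle 0.65 [675. 202. 331.] [137. 131.] []
top lid_hinge 0.62 [ 547. -366.   76.] [357. 198.] []
top lid_hinge 0.57 [687. 205.  97.] [158. 151.] []
top lid_hinge 0.29 [756. -87.  53.] [259. 131.] []
top stay_knob 0.91 [590. -19. 124.] [236. 182.] []
top stay_knob 0.68 [688. 206.  96.] [158. 151.] []
top glue_c 0.79 [ 719. -296.   57.] [329. 142.] []
top brush_c 0.89 [755. -87.  51.] [259. 132.] []
top tape_c 0.57 [ 329. -306.   20.] [336. 274.] []
```

View pics/scene0.png

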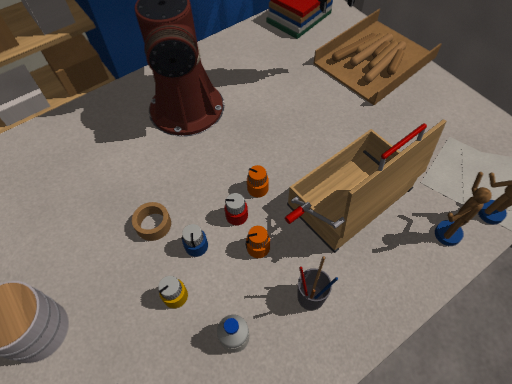

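View pics/top0.png

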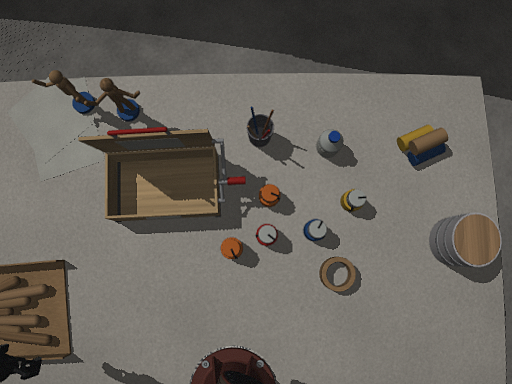

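The scene picture shows three white-capped jars: blue (194,240), yellow (172,291) and red (236,209). The look-alikes are two orange-capped orange jars at (258,182) and (258,240), which could be taken for jar2. The red jar with the white cap at (236,209), top (267,235), is the one I want. There is no green jar. The chest is at about (350,190), and the knob is at scene (295,213), top (236,181). I'll check this with one crop and work out the first reach.

```bash
python3 - <<'E'
from h import *
im=cv2.imread('pics/scene0.png')[160:320,140:290];cv2.imwrite('pics/crop0.png',cv2.resize(im,None,fx=3.7,fy=3.7,interpolation=cv2.INTER_CUBIC))
print('tip',r.tip_reach)
# chest top rim corners (top cam) at z=100
for uv in [(106,218),(218,219),(217,151),(107,152)]: print(uv,ray('top',uv,100).round())
# j6 direction & delta to above red jar, tool y along world x? keep tool down, yaw options
s=st()
red=np.array([449,-104])
for yaw in range(-180,180,30):
    Rt=R.from_euler('z',yaw,degrees=True)*R.from_matrix(np.diag([1,-1,-1.]))
    print(yaw,delta([449,-104,180],Rt))
    if yaw>-150: break
E
```

```text
tip 22.0
(106, 218) [494. 349. 100.]
(218, 219) [490.  32. 100.]
(217, 151) [684.  35. 100.]
(107, 152) [685. 355. 100.]
t 1.65 tcp [150.  503.1 229.5] q [ 0.144  0.99  -0.    -0.   ] J [ 1.14  0.29 -0.15  1.13  0.    1.43] F [ 0.8  0.8 -0.5] w 85.4 g 0.0
-180 (array([-46.  , -49.63,   4.95]), array([ -0. ,  -0. , -16.6]))
-150 (array([-46.  , -49.63,   4.95]), array([ -0. ,  -0. , -46.6]))
-120 (array([-46.  , -49.63,   4.95]), array([ -0. ,  -0. , -76.6]))
```

View pics/crop0.png

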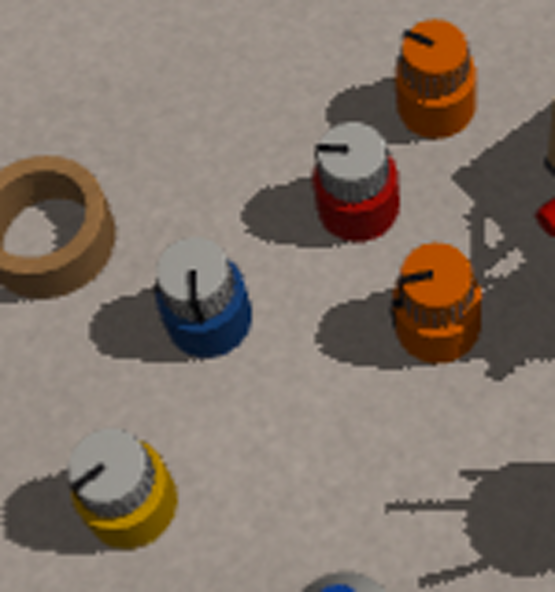

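The crop confirms it: red, blue and yellow jars with white caps, and the two orange ones are decoys. I'll start with red.

Request:
{"name": "move_arm", "arguments": {
  "series": [
    [[-2.3, -2.5, 0, 0, 0, -4.5, 0], [-4.6, -5, 0, 0, 0, -9, 0], [-6.9, -7.4, 0, 0, 0, -13.5, 0], [-9.2, -9.9, 0, 0, 0, -18, 0], [-11.5, -12.4, 0, 0, 0, -22.5, 0]]
  ]
}}

```text
clock: 2.07
tcp_pos: [225.1, 350.1, 229.5]
ee_rot: [-0.054, 0.999, 0.0, 0.0]
ft_force: [1.3, 0.4, 0.2]
width: 85.4
gripper_force: 0.0
```

Request:
{"name": "move_arm", "arguments": {
  "series": [
    [[-1.2, -3.2, 0, 0, 0, -4.5, 0], [-2.4, -6.3, 0, 0, 0, -9, 0], [-3.5, -9.5, 0, 0, 0, -13.5, 0], [-4.7, -12.7, 0, 0, 0, -18, 0], [-5.9, -15.9, 0, 0, 0, -22.5, 0]]
  ]
}}

```text
clock: 2.48
tcp_pos: [300.2, 197.9, 229.7]
ee_rot: [-0.247, 0.969, 0.0, 0.0]
ft_force: [0.8, 1.4, 0.0]
width: 85.3
gripper_force: 0.0
```

Request:
{"name": "move_arm", "arguments": {
  "series": [
    [[0.1, -3.4, 0, 0, 0, -4.5, 0], [0.3, -6.8, 0, 0, 0, -9, 0], [0.4, -10.1, 0, 0, 0, -13.5, 0], [0.5, -13.5, 0, 0, 0, -18, 0], [0.6, -16.9, 0, 0, 0, -22.5, 0]]
  ]
}}

```text
clock: 2.9
tcp_pos: [375.4, 46.1, 229.8]
ee_rot: [-0.431, 0.902, -0.0, 0.0]
ft_force: [0.8, 1.5, 0.1]
width: 85.6
gripper_force: 0.0
```

Request:
{"name": "move_arm", "arguments": {
  "series": [
    [[1.4, -3.1, 0, 0, 0, -4.5, 0], [2.8, -6.2, 1, 0, 0, -9, 0], [4.2, -9.3, 2, 0, 0, -13.5, 0], [5.7, -12.3, 3, 0, 0, -18, 0], [7.1, -15.4, 4, 0, 0, -22.5, 0]]
  ]
}}

```text
clock: 3.32
tcp_pos: [450.0, -106.2, 189.1]
ee_rot: [-0.599, 0.801, -0.0, 0.0]
ft_force: [1.3, 0.4, -0.0]
width: 85.3
gripper_force: 0.0
```

```bash
cat > look.py <<'E'
from h import *
import sys
st()
out={}
for n in ['top','scene','wrist'][:int(sys.argv[2]) if len(sys.argv)>2 else 3]:
    r.capture(n)
    for i in sys.argv[1]:
      for l in [f'cap{i}_grip',f'jar{i}_center']:
        for o in r.spot_point(l,n)[:4]:
            if o['p']>.3: print(n,l,round(o['p'],2),w(n,o['position']).round())
E
python3 look.py 2; python3 -c "
from h import *
print(delta([449,-104,78]))"
```

```text
t 3.32 tcp [ 450.  -106.2  189.1] q [-0.599  0.801 -0.     0.   ] J [-0.39  0.2  -0.38  0.99  0.   -1.67] F [ 1.3  0.4 -0. ] w 85.3 g 0.0
top cap2_grip 0.45 [410.  -3.  72.]
top jar2_center 0.73 [410.  -3.  40.]
scene cap2_grip 0.69 [417.  -3.  73.]
scene cap2_grip 0.68 [693. 205.  99.]
scene cap2_grip 0.63 [ 565. -115.   73.]
scene cap2_grip 0.57 [ 449. -102.   70.]
scene jar2_center 0.74 [416.  -3.  42.]
scene jar2_center 0.69 [ 568. -110.   44.]
scene jar2_center 0.57 [ 451. -107.   45.]
wrist cap2_grip 0.86 [ 454. -104.   74.]
wrist cap2_grip 0.74 [ 568. -116.   69.]
wrist cap2_grip 0.58 [414.  -0.  73.]
wrist jar2_center 0.96 [ 572. -116.   42.]
wrist jar2_center 0.67 [416.  -2.  41.]
(array([ 0.06,  0.04, 11.2 ]), None)
```

Request:
{"name": "move_arm", "arguments": {
  "series": [
    [[0.0, 0.1, 3, 0, 0, 0, 0], [0.0, 0.2, 6, 0, 0, 0, 0], [0.0, 0.2, 8.5, 0, 0, 0, 0], [0.0, 0.2, 10.3, 0, 0, 0, 0], [0.0, 0.2, 11, 0, 0, 0, 0]]
  ]
}}

```text
clock: 4.18
tcp_pos: [446.2, -102.6, 77.7]
ee_rot: [-0.598, 0.802, 0.001, -0.001]
ft_force: [-0.6, -0.3, 0.1]
width: 85.6
gripper_force: 0.0
```

Request:
{"name": "move_arm", "arguments": {
  "series": [
    [[0, 0, 0, 0, 0, 0, 200], [0, 0, 0, 0, 0, 0, 200], [0, 0, 0, 0, 0, 0, 200], [0, 0, 0, 0, 0, 0, 200], [0, 0, 0, 0, 0, 0, 200]]
  ],
  "squeeze": 35
}}

```text
clock: 4.6
tcp_pos: [448.2, -104.2, 82.8]
ee_rot: [-0.598, 0.802, -0.001, 0.0]
ft_force: [-15.2, 4.0, 45.1]
width: 35.2
gripper_force: 30.4
```

Request:
{"name": "move_arm", "arguments": {
  "series": [
    [[0, 0, 0, 0, 0, 0, 200], [0, 0, 0, 0, 0, 0, 200], [0, 0, 0, 0, 0, 7, 200], [0, 0, 0, 0, 0, 14, 200], [0, 0, 0, 0, 0, 21, 200]]
  ]
}}

```text
clock: 5.02
tcp_pos: [447.8, -103.0, 83.2]
ee_rot: [-0.439, 0.898, 0.0, 0.001]
ft_force: [-14.4, 12.0, 48.9]
width: 33.6
gripper_force: 32.8
```

```bash
python3 - <<'E'
from h import *
a=r.capture('scene');b=r.capture('wrist');t=r.capture('top')
x=cv2.resize(a[150:310,140:300],(400,400),interpolation=cv2.INTER_CUBIC)
cv2.imwrite('pics/c1.png',np.hstack([x,cv2.resize(b,(400,300))if 0 else cv2.resize(b[:, 64:448],(400,400))]))
E
```

```text
(no output)
```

View pics/c1.png

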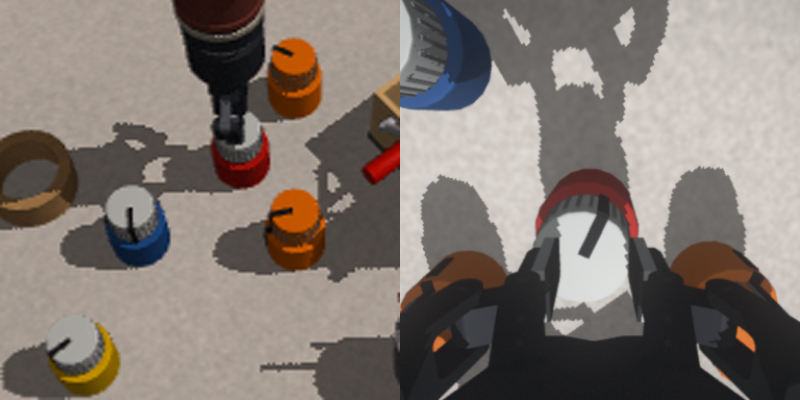

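The left panel shows the gripper on the red cap. The wrist panel shows the cap centre at about (590,250), off-centre beyond the pads. So I'll let go, rise and measure again.

Request:
{"name": "move_arm", "arguments": {
  "series": [
    [[0, 0, 0, 0, 0, 0, 0], [0, 0, 0, 0, 0, 0, 0], [0, 0, 0, 0, 0, 0, 0], [0, 0, -2, 0, 0, 0, 0], [0, 0, -4, 0, 0, 0, 0]]
  ]
}}

```text
clock: 5.58
tcp_pos: [447.1, -103.6, 119.9]
ee_rot: [-0.441, 0.897, 0.001, -0.001]
ft_force: [0.3, -0.1, 0.1]
width: 85.4
gripper_force: 0.0
```

Request:
{"name": "move_arm", "arguments": {
  "series": [
    [[0, 0, -2, 0, 0, -5, 0], [0, 0, -4, 0, 0, -10, 0], [0, 0, -6, 0, 0, -15, 0], [0, 0, -8, 0, 0, -21, 0], [0, 0, -8, 0, 0, -21, 0]]
  ]
}}

```text
clock: 6.0
tcp_pos: [449.8, -104.7, 203.5]
ee_rot: [-0.6, 0.8, -0.003, 0.002]
ft_force: [1.4, 0.2, 0.6]
width: 85.7
gripper_force: 0.0
```

```bash
python3 look.py 2; python3 - <<'E'
from h import *
b=r.capture('wrist')
g=(cv2.cvtColor(b,cv2.COLOR_BGR2HSV));m=((g[...,1]<40)&(g[...,2]>130)).astype(np.uint8)
n,_,s,c=cv2.connectedComponentsWithStats(m)
for i in np.argsort(-s[1:,4])[:5]+1: print(s[i],c[i].round(),ray('wrist',c[i],86).round())
g=px('wrist',[448,-104,86]);print(g)
cv2.imwrite('pics/w2.png',b)
E
```

```text
t 6.0 tcp [ 449.8 -104.7  203.5] q [-0.6    0.8   -0.003  0.002] J [-0.39  0.18 -0.37  1.01 -0.   -1.67] F [1.4 0.2 0.6] w 85.7 g 0.0
top cap2_grip 0.44 [409.  -1.  73.]
top jar2_center 0.57 [411.  -3.  39.]
top jar2_center 0.39 [ 545. -365.   73.]
scene cap2_grip 0.83 [ 565. -117.   71.]
scene cap2_grip 0.74 [414.  -2.  72.]
scene cap2_grip 0.57 [ 447. -103.   72.]
scene jar2_center 0.93 [415.  -0.  43.]
scene jar2_center 0.63 [ 449. -104.   43.]
scene jar2_center 0.62 [ 568. -115.   43.]
wrist cap2_grip 0.8 [412.  -1.  72.]
wrist cap2_grip 0.78 [ 567. -113.   73.]
wrist cap2_grip 0.68 [ 453. -109.   70.]
wrist jar2_center 0.89 [412.  -2.  42.]
wrist jar2_center 0.73 [ 571. -117.   44.]
[     0      0    512    337 112152] [279. 129.] [ 409. -148.   86.]
[ 405  351   49   33 1074] [427. 370.] [320. 144.  86.]
[ 47 351  37  33 554] [ 65. 367.] [696.  28.  86.]
[172 228  15  27 219] [178. 242.] [526. -75.  86.]
[192 236  21  13 162] [201. 242.] [506. -69.  86.]
[249.37599401 190.56128178]
```

View pics/w2.png

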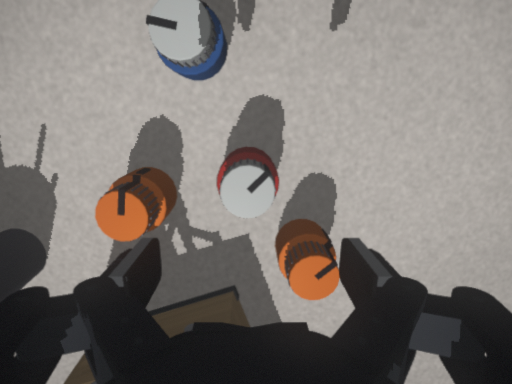

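The wrist picture shows the red cap at (248,190). It's still in place with the hand centred on it, and the jar is upright. I'll check whether the cap turned with the 21° twist.

```bash
python3 - <<'E'
from h import *
def ang(n,a,b):
    d=(ray(n,b,86)-ray(n,a,86))[:2];return round(np.degrees(np.arctan2(d[1],d[0])))
print('red before',ang('scene',(140+348/3.7,160+148/3.7),(140+317/3.7,160+147/3.7)),'now',ang('wrist',(250,190),(269,171)))
print('orange before',ang('scene',(140+434/3.7,160+45/3.7),(140+404/3.7,160+34/3.7)),'now',ang('wrist',(313,279),(333,263)))
m=cv2.imread('pics/w2.png')
for c in [(448,-104)]:
    for e in [(25,0),(-25,0),(0,25),(0,-25)]: print(px('wrist',[c[0]+e[0],c[1]+e[1],86]).round())
st()
E
```

```text
red before -129 now -151
orange before -151 now -153
[223. 198.]
[277. 183.]
[257. 216.]
[241. 164.]
t 6.5 tcp [ 447.4 -103.8  199. ] q [-0.597  0.802  0.    -0.   ] J [-0.39  0.19 -0.37  1.01 -0.   -1.67] F [-0.1 -0.2  0.4] w 85.2 g 0.0
```

The cap turned −22°, so the grip holds. The upward force came from the tips swinging onto the shoulder, so I'll grip about 9 mm higher and screw the cap home.

Request:
{"name": "move_arm", "arguments": {
  "series": [
    [[0, 0, 3, 0, 0, 0, 0], [0, 0, 6, 0, 0, 0, 0], [0, 0, 9, 0, 0, 0, 0], [0, 0, 10.7, 0, 0, 0, 0], [0, 0, 11.3, 0, 0, 0, 0]]
  ]
}}

```text
clock: 6.92
tcp_pos: [445.8, -103.1, 83.9]
ee_rot: [-0.598, 0.802, 0.002, -0.001]
ft_force: [-0.6, 0.7, 1.1]
width: 85.7
gripper_force: 0.0
```

Request:
{"name": "move_arm", "arguments": {
  "series": [
    [[0, 0, 0, 0, 0, 0, 0], [0, 0, 0, 0, 0, 0, 200], [0, 0, 0, 0, 0, 0, 200], [0, 0, 0, 0, 0, 0, 200], [0, 0, 0, 0, 0, 0, 200]]
  ],
  "squeeze": 25
}}

```text
clock: 7.33
tcp_pos: [448.4, -104.2, 87.5]
ee_rot: [-0.598, 0.802, -0.001, 0.0]
ft_force: [-0.4, 0.3, 0.5]
width: 38.7
gripper_force: 0.0
```

Request:
{"name": "move_arm", "arguments": {
  "series": [
    [[0, 0, 0, 0, 0, 0, 200], [0, 0, 0, 0, 0, 7, 200], [0, 0, 0, 0, 0, 14, 200], [0, 0, 0, 0, 0, 21, 200], [0, 0, 0, 0, 0, 28, 200]]
  ]
}}

```text
clock: 7.75
tcp_pos: [447.9, -103.9, 86.9]
ee_rot: [-0.383, 0.924, -0.0, 0.0]
ft_force: [1.0, -0.1, 0.7]
width: 18.5
gripper_force: 0.0
```

```bash
python3 - <<'E'
from h import *
s=st()
a=r.capture('scene');b=r.capture('wrist')
R0=R.from_quat(s['ee_rot'])
for n,im in (('scene',a),('wrist',b)):
    for d in (0,22):
        p=px(n,np.array(s['tcp_pos'])+R0.apply([0,0,d])).round().astype(int);print(n,d,p);cv2.circle(im,tuple(int(v) for v in p),1,(0,255,0),-1)
x=cv2.resize(a[165:245,190:290],(500,400),interpolation=cv2.INTER_CUBIC)
cv2.imwrite('pics/c3.png',np.hstack([x,cv2.resize(b[100:384,106:406],(300,284)) if 0 else cv2.resize(b[184:384,181:331],(300,400))]))
E
```

```text
t 7.75 tcp [ 447.9 -103.9   86.9] q [-0.383  0.924 -0.     0.   ] J [-0.39  0.31 -0.54  0.72  0.   -1.17] F [ 1.  -0.1  0.7] w 18.5 g 0.0
scene 0 [233 199]
scene 22 [234 203]
wrist 0 [251 244]
wrist 22 [251 228]
```

View pics/c3.png

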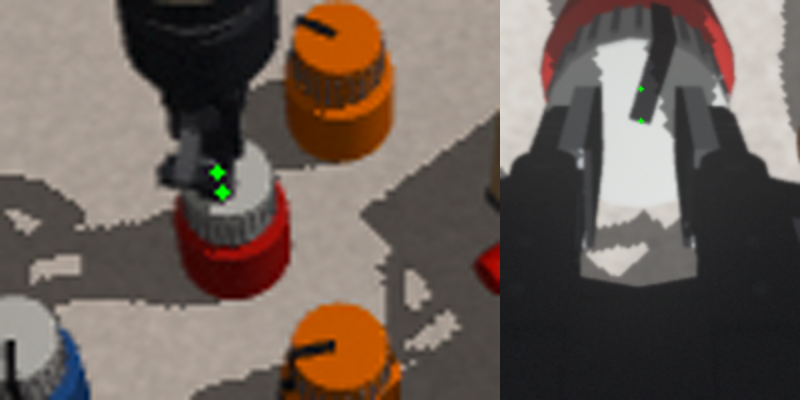

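The left panel shows the fingers apparently on top of the cap. I'll overlay the model outline to see where the tips and the cap really are.

```bash
python3 - <<'E'
from h import *
s=st()
R0=R.from_quat(s['ee_rot']);T=np.array(s['tcp_pos'])
out=[]
for n,(u0,v0,u1,v1) in (('scene',(205,170,265,230)),('wrist',(176,184,326,334))):
    im=r.capture(n)[v0:v1,u0:u1];k=400/(u1-u0)
    im=cv2.resize(im,(400,400),interpolation=cv2.INTER_CUBIC)
    def dot(P,c):
        p=(px(n,P)-[u0,v0]+.5)*k;cv2.circle(im,(int(p[0]),int(p[1])),2,c,-1)
    for a in np.arange(0,6.28,.2):
        for z,rr,c in ((86,25,(0,255,0)),(50,32,(255,255,0))): dot([448+rr*np.cos(a),-104+rr*np.sin(a),z],c)
    for d in (-12,0,10,22):
        for e in (-9,9): dot(T+R0.apply([0,e,d]),(255,0,255))
    out.append(im)
cv2.imwrite('pics/c4.png',np.hstack(out))
E
```

```text
t 7.85 tcp [ 447.9 -103.9   86.8] q [-0.385  0.923 -0.     0.   ] J [-0.39  0.31 -0.54  0.72 -0.   -1.18] F [0.5 0.3 0.2] w 18.5 g 0.0
```

View pics/c4.png

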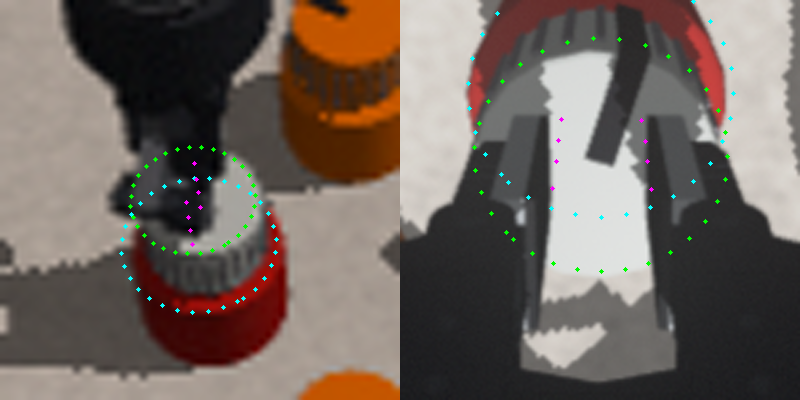

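The wrist overlay fits, but in the scene view the jar sits a little off the outline. I'll triangulate the cap top from all three cameras.

```bash
python3 - <<'E'
from h import *
for n,f in (('scene','pics/scene0.png'),('top','pics/top0.png')):
    im=cv2.imread(f);h=cv2.cvtColor(im,cv2.COLOR_BGR2HSV)
    for name,P in (('red',(449,-104)),('blue',(463,-246)),('yel',(549,-365)),('orA',(414,-2)),('orB',(566,-114))):
        c=px(n,[*P,86]).astype(int)
        x0,y0=c-14;sub=h[y0:y0+28,x0:x0+28]
        m=((sub[...,1]<40)&(sub[...,2]>125)) if name[:2]!='or' else ((sub[...,1]>150)&(sub[...,2]>190))
        if n=='scene' and name[:2]!='or': m=((sub[...,1]<30)&(sub[...,2]>135))
        k,l,s,ce=cv2.connectedComponentsWithStats(m.astype(np.uint8)); 
        print(n,name,c,[(s[i].tolist(),(ce[i]+[x0,y0]).round(1).tolist()) for i in range(1,k) if s[i,4]>25])
for nm,a,b in (('red',(235.1,200),(268,233)),):
    for z in (60,66,75,86,95): print(z,ray('scene',a,z).round(),ray('top',b,z).round())
for n in('scene','top'):
    K,d,M,t=cam(n);print(n,(-M.T@t).round())
E
```

```text
scene red [233 199] [([7, 8, 19, 15, 192], [235.1, 200.2])]
scene blue [191 232] [([5, 6, 20, 17, 235], [191.5, 231.3])]
scene yel [167 285] [([5, 4, 21, 20, 291], [168.8, 284.5])]
scene orA [256 172] []
scene orB [256 233] []
top red [267 233] [([0, 0, 28, 28, 261], [263.6, 227.1]), ([6, 7, 17, 16, 195], [266.5, 233.2])]
top blue [317 227] [([0, 0, 28, 24, 423], [317.4, 222.4])]
top yel [357 196] [([0, 0, 28, 24, 450], [357.7, 191.5])]
top orA [230 246] []
top orB [269 191] []
60 [438. -94.  60.] [ 451. -108.   60.]
66 [441. -96.  66.] [ 451. -107.   66.]
75 [446. -98.  75.] [ 451. -107.   75.]
86 [ 452. -101.   86.] [ 450. -107.   86.]
95 [ 457. -104.   95.] [ 450. -106.   95.]
scene [ 934. -363.  998.]
top [ 396.  -60. 1209.]
```

The cap top does lie at z≈86 at (450,-105), so the tips reach less far than I assumed and passed over it. Going lower with the fingers open is safe, because they straddle the body, and I'll grip there.

Request:
{"name": "move_arm", "arguments": {
  "series": [
    [[0, 0, -1, 0, 0, 0, 0], [0, 0, -2, 0, 0, -7, 0], [0, 0, -2, 0, 0, -14, 0], [0, 0, -2, 0, 0, -21, 0], [0, 0, -2, 0, 0, -28, 0]]
  ]
}}

```text
clock: 8.37
tcp_pos: [447.9, -103.9, 106.8]
ee_rot: [-0.602, 0.799, -0.0, 0.0]
ft_force: [-0.4, -0.4, 0.2]
width: 77.3
gripper_force: 0.0
```

Request:
{"name": "move_arm", "arguments": {
  "series": [
    [[0, 0, 1, 0, 0, 0, 0], [0, 0, 2, 0, 0, 0, 0], [0, 0, 3, 0, 0, 0, 0], [0, 0, 4, 0, 0, 0, 0], [0, 0, 4, 0, 0, 0, 0]]
  ]
}}

```text
clock: 8.78
tcp_pos: [446.7, -103.5, 65.2]
ee_rot: [-0.599, 0.801, 0.001, -0.001]
ft_force: [-1.2, 0.3, -0.1]
width: 85.3
gripper_force: 0.0
```

Request:
{"name": "move_arm", "arguments": {
  "series": [
    [[0, 0, 0, 0, 0, 0, 100], [0, 0, 0, 0, 0, 0, 100], [0, 0, 0, 0, 0, 0, 100], [0, 0, 0, 0, 0, 0, 120], [0, 0, 0, 0, 0, 0, 120]]
  ]
}}

```text
clock: 9.2
tcp_pos: [448.7, -104.3, 67.3]
ee_rot: [-0.598, 0.802, -0.001, 0.001]
ft_force: [1.5, -0.6, 5.1]
width: 48.6
gripper_force: 26.0
```

The gripper holds the cap at 48.6 mm and 26 N. Now I'll screw it home.

Request:
{"name": "move_arm", "arguments": {
  "series": [
    [[0, 0, 0, 0, 0, 7, 130], [0, 0, 0, 0, 0, 14, 130], [0, 0, 0, 0, 0, 21, 130], [0, 0, 0, 0, 0, 28, 130], [0, 0, 0, 0, 0, 35, 130]]
  ]
}}

```text
clock: 9.62
tcp_pos: [447.9, -103.6, 67.0]
ee_rot: [-0.326, 0.945, 0.0, 0.0]
ft_force: [-1.3, 1.8, 7.9]
width: 49.0
gripper_force: 26.2
```

Request:
{"name": "move_arm", "arguments": {
  "series": [
    [[0, 0, 0, 0, 0, 7, 130], [0, 0, 0, 0, 0, 14, 130], [0, 0, 0, 0, 0, 21, 130], [0, 0, 0, 0, 0, 28, 130], [0, 0, 0, 0, 0, 35, 130]]
  ]
}}

```text
clock: 10.03
tcp_pos: [447.6, -102.4, 67.0]
ee_rot: [-0.027, 1.0, 0.002, 0.0]
ft_force: [-0.7, 8.9, 10.2]
width: 48.8
gripper_force: 26.4
```

Request:
{"name": "move_arm", "arguments": {
  "series": [
    [[0, 0, 0, 0, 0, 7, 130], [0, 0, 0, 0, 0, 14, 130], [0, 0, 0, 0, 0, 21, 130], [0, 0, 0, 0, 0, 28, 130], [0, 0, 0, 0, 0, 35, 130]]
  ]
}}

```text
clock: 10.45
tcp_pos: [448.1, -102.7, 67.1]
ee_rot: [0.275, 0.962, 0.001, 0.0]
ft_force: [2.0, 5.5, 6.4]
width: 49.0
gripper_force: 26.2
```

Request:
{"name": "move_arm", "arguments": {
  "series": [
    [[0, 0, 0, 0, 0, 7, 130], [0, 0, 0, 0, 0, 14, 130], [0, 0, 0, 0, 0, 21, 130], [0, 0, 0, 0, 0, 28, 130], [0, 0, 0, 0, 0, 35, 130]]
  ]
}}

```text
clock: 10.87
tcp_pos: [448.7, -103.3, 67.1]
ee_rot: [0.551, 0.834, 0.001, 0.001]
ft_force: [2.4, 3.5, 3.7]
width: 49.2
gripper_force: 25.9
```

Request:
{"name": "move_arm", "arguments": {
  "series": [
    [[0, 0, 0, 0, 0, 7, 130], [0, 0, 0, 0, 0, 14, 130], [0, 0, 0, 0, 0, 21, 130], [0, 0, 0, 0, 0, 21, 130], [0, 0, 0, 0, 0, 21, 130]]
  ]
}}

```text
clock: 11.28
tcp_pos: [448.5, -104.0, 67.1]
ee_rot: [0.691, 0.723, 0.0, 0.001]
ft_force: [0.9, 1.4, 6.6]
width: 49.3
gripper_force: 26.1
```

Request:
{"name": "move_arm", "arguments": {
  "series": [
    [[0, 0, -2, 0, 0, 0, 130], [0, 0, -5, 0, 0, 0, 130], [0, 0, -8, 0, 0, 0, 130], [0, 0, -11, 0, 0, 0, 130], [0, 0, -13, 0, 0, 0, 130]]
  ]
}}

```text
clock: 11.7
tcp_pos: [447.2, -103.9, 198.4]
ee_rot: [0.69, 0.723, -0.0, 0.0]
ft_force: [0.5, -0.3, -3.9]
width: 48.7
gripper_force: 29.4
```

```bash
python3 - <<'E'
from h import *
s=st(); print(s['ft_torque'])
a=r.capture('scene')
c=px('scene',np.array(s['tcp_pos'])).astype(int);print(c)
x=a[c[1]-50:c[1]+50,c[0]-50:c[0]+50]
b=r.capture('wrist')
cv2.imwrite('pics/c5.png',np.hstack([cv2.resize(x,(400,400),interpolation=cv2.INTER_CUBIC),cv2.resize(b[100:384,114:398],(400,400))]))
print(delta([590,290,200]))
E
```

```text
t 11.7 tcp [ 447.2 -103.9  198.4] q [ 0.69   0.723 -0.     0.   ] J [-0.39  0.19 -0.37  1.01 -0.    1.14] F [ 0.5 -0.3 -3.9] w 48.7 g 29.4
[-0.05552353 -0.09577007 -0.03279982]
[230 175]
(array([38.76, 15.93, -0.15]), None)
```

View pics/c5.png

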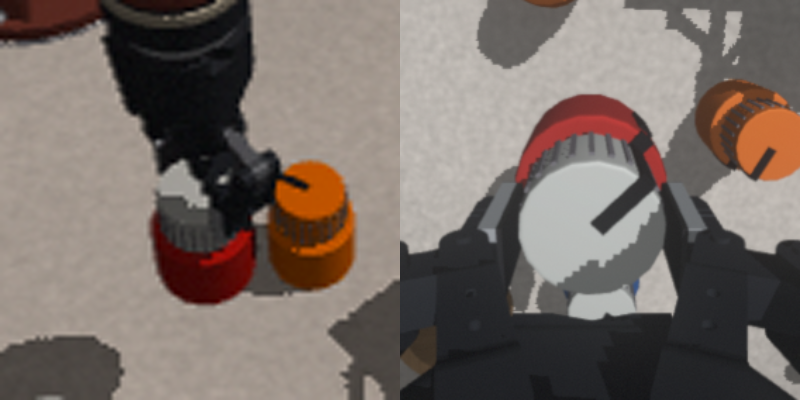

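The jar hangs from the grip with the stripe over the shoulder mark, so the cap is home. Next, into the left part of the chest.

Request:
{"name": "move_arm", "arguments": {
  "series": [
    [[2.6, 1, -0.5, 0, 0, 0, 130], [5.2, 2.1, -1, 0, 0, 0, 130], [7.7, 3.1, -1.5, 0, 0, 0, 130], [10.3, 4.2, -2, 0, 0, 0, 130], [12.9, 5.2, -2, 0, 0, 0, 130]]
  ]
}}

```text
clock: 12.22
tcp_pos: [493.7, 28.3, 215.3]
ee_rot: [0.691, 0.723, -0.001, -0.001]
ft_force: [0.1, -0.3, -3.4]
width: 48.9
gripper_force: 29.1
```

Request:
{"name": "move_arm", "arguments": {
  "series": [
    [[2.6, 1, 0, 0, 0, 0, 130], [5.2, 2.1, 0, 0, 0, 0, 130], [7.7, 3.1, 0, 0, 0, 0, 130], [10.3, 4.2, 0, 0, 0, 0, 130], [12.9, 5.2, 0, 0, 0, 0, 130]]
  ]
}}

```text
clock: 12.63
tcp_pos: [539.8, 159.2, 214.0]
ee_rot: [0.691, 0.723, -0.002, -0.001]
ft_force: [-0.0, -1.2, -3.9]
width: 49.2
gripper_force: 29.1
```

Request:
{"name": "move_arm", "arguments": {
  "series": [
    [[3, 1, 0, 0, 0, 0, 130], [6, 2.1, 0, 0, 0, 0, 130], [9, 3.4, 0, 0, 0, 0, 130], [11.5, 4.6, 0, 0, 0, 0, 130], [12.9, 5.3, 0, 0, 0, 0, 130]]
  ]
}}

```text
clock: 13.05
tcp_pos: [587.8, 291.8, 213.3]
ee_rot: [0.69, 0.724, -0.002, -0.001]
ft_force: [1.3, -0.9, -5.1]
width: 48.9
gripper_force: 29.1
```

```bash
python3 - <<'E'
from h import *
s=st(); print(delta([586,290,77]))
for n in('top','scene'):
    r.capture(n)
    for l in('chest_floor','lid_hinge','stay_knob'):
        for o in r.spot_point(l,n)[:2]:
            if o['p']>.4: print(n,l,o['p'],w(n,o['position']).round())
E
```

```text
t 13.05 tcp [587.8 291.8 213.3] q [ 0.69   0.724 -0.002 -0.001] J [0.35 0.56 0.22 1.24 0.   1.87] F [ 1.3 -0.9 -5.1] w 48.9 g 29.1
(array([-0.16, -0.14, 13.63]), None)
top chest_floor 0.85 [597. 200.   5.]
top lid_hinge 0.77 [689. 208.  99.]
top stay_knob 0.88 [591. -19. 122.]
scene chest_floor 0.78 [599. 203.   4.]
scene chest_floor 0.51 [ 462. -243.   74.]
scene stay_knob 0.63 [599. -21. 126.]
```

Request:
{"name": "move_arm", "arguments": {
  "series": [
    [[0, 0, 3, 0, 0, 0, 130], [0, 0, 6, 0, 0, 0, 130], [0, 0, 9, 0, 0, 0, 130], [0, 0, 11.5, 0, 0, 0, 130], [0, 0, 13, 0, 0, 0, 130]]
  ]
}}

```text
clock: 13.87
tcp_pos: [586.7, 288.0, 83.6]
ee_rot: [0.692, 0.722, -0.002, -0.001]
ft_force: [-0.7, 0.3, -4.5]
width: 48.7
gripper_force: 29.0
```

Request:
{"name": "move_arm", "arguments": {
  "series": [
    [[0, 0, 0, 0, 0, 0, 130], [0, 0, 0.3, 0, 0, 0, 130], [0, 0, 0.6, 0, 0, 0, 130], [0, 0, 0.8, 0, 0, 0, 130], [0, 0, 0.8, 0, 0, 0, 130]]
  ]
}}

```text
clock: 14.28
tcp_pos: [588.9, 289.4, 79.3]
ee_rot: [0.692, 0.722, 0.001, 0.0]
ft_force: [-0.3, 0.6, -4.2]
width: 48.6
gripper_force: 29.1
```

Request:
{"name": "move_arm", "arguments": {
  "series": [
    [[0, 0, 0.3, 0, 0, 0, 130], [0, 0, 0.5, 0, 0, 0, 130], [0, 0, 0.5, 0, 0, 0, 130], [0, 0, 0.5, 0, 0, 0, 130], [0, 0, 0.5, 0, 0, 0, 130]]
  ]
}}

```text
clock: 14.7
tcp_pos: [589.2, 289.1, 75.2]
ee_rot: [0.692, 0.722, 0.001, 0.001]
ft_force: [-2.3, -3.2, 8.7]
width: 49.0
gripper_force: 30.3
```

Request:
{"name": "move_arm", "arguments": {
  "series": [
    [[0, 0, 0, 0, 0, 0, 40], [0, 0, 0, 0, 0, 0, 40], [0, 0, 0, 0, 0, 0, 40], [0, 0, -2, 0, 0, 0, 40], [0, 0, -5, 0, 0, 0, 40]]
  ]
}}

```text
clock: 15.12
tcp_pos: [586.4, 288.7, 121.1]
ee_rot: [0.692, 0.722, -0.002, -0.001]
ft_force: [0.2, 0.1, -0.5]
width: 72.0
gripper_force: 0.0
```

Request:
{"name": "move_arm", "arguments": {
  "series": [
    [[0, 0, -3, 0, 0, 0, 0], [0, 0, -6, 0, 0, 0, 0], [0, 0, -9, 0, 0, 0, 0], [0, 0, -9, 0, 0, 0, 0], [0, 0, -9, 0, 0, 0, 0]]
  ]
}}

```text
clock: 15.53
tcp_pos: [589.6, 289.9, 215.5]
ee_rot: [0.692, 0.722, 0.002, 0.001]
ft_force: [-1.4, -0.6, -0.5]
width: 85.7
gripper_force: 0.0
```

```bash
python3 look.py 201; python3 - <<'E'
from h import *
s=st();print(delta([463,-247,210]))
E
```

```text
t 15.53 tcp [589.6 289.9 215.5] q [0.692 0.722 0.002 0.001] J [0.35 0.55 0.22 1.23 0.   1.87] F [-1.4 -0.6 -0.5] w 85.7 g 0.0
top cap2_grip 0.81 [591. 281.  80.]
top cap2_grip 0.77 [411.  -1.  72.]
top cap2_grip 0.59 [ 564. -112.   70.]
top cap2_grip 0.47 [ 459. -248.   75.]
top jar2_center 0.81 [ 563. -112.   46.]
top jar2_center 0.8 [410.  -2.  40.]
top jar2_center 0.77 [585. 282.  48.]
top cap0_grip 0.74 [ 461. -248.   74.]
top jar0_center 0.63 [ 463. -248.   47.]
top cap1_grip 0.59 [ 546. -367.   76.]
top jar1_center 0.72 [ 547. -365.   41.]
top jar1_center 0.71 [758. -84.  51.]
scene cap2_grip 0.89 [415.  -4.  71.]
scene cap2_grip 0.83 [ 565. -115.   74.]
scene cap2_grip 0.58 [588. 284.  79.]
scene jar2_center 0.93 [ 568. -112.   43.]
scene jar2_center 0.6 [588. 282.  51.]
scene jar2_center 0.47 [601. 200.   8.]
scene jar0_center 0.59 [ 466. -245.   42.]
scene jar0_center 0.49 [691. 203.  96.]
scene cap1_grip 0.8 [ 548. -365.   73.]
scene cap1_grip 0.64 [674. 205. 332.]
scene cap1_grip 0.48 [590. 283.  54.]
scene jar1_center 0.91 [ 552. -364.   47.]
wrist cap2_grip 0.82 [590. 278.  80.]
wrist cap1_grip 0.4 [600. 196.   6.]
t 16.58 tcp [588.4 289.3 213.5] q [ 0.692  0.722  0.    -0.   ] J [0.35 0.55 0.21 1.23 0.   1.87] F [-0.7 -0.7  0.2] w 85.2 g 0.0
(array([-53.06, -14.77,   0.35]), None)
```

Red stands in the chest at about (588,283). Next is blue at (463,-247), unwinding the wrist on the way.

Request:
{"name": "move_arm", "arguments": {
  "series": [
    [[-2.7, -0.7, 0, 0, 0, -6, 0], [-5.3, -1.5, 0, 0, 0, -12, 0], [-8, -2.2, 0, 0, 0, -18, 0], [-10.6, -3, 0, 0, 0, -24, 0], [-13.3, -3.7, 0, 0, 0, -30, 0]]
  ]
}}

```text
clock: 17.0
tcp_pos: [556.4, 153.9, 213.6]
ee_rot: [0.479, 0.878, 0.0, 0.0]
ft_force: [0.2, 0.0, 0.0]
width: 85.4
gripper_force: 0.0
```

Request:
{"name": "move_arm", "arguments": {
  "series": [
    [[-1.9, -2, 0, 0, 0, -6, 0], [-3.9, -3.9, 0, 0, 0, -12, 0], [-5.8, -5.9, 0, 0, 0, -18, 0], [-7.7, -7.9, 0, 0, 0, -24, 0], [-9.6, -9.8, 0, 0, 0, -30, 0]]
  ]
}}

```text
clock: 17.42
tcp_pos: [525.1, 20.1, 213.7]
ee_rot: [0.236, 0.972, -0.0, 0.0]
ft_force: [0.9, -0.5, 0.5]
width: 85.7
gripper_force: 0.0
```

Request:
{"name": "move_arm", "arguments": {
  "series": [
    [[-0.7, -2.7, 0, 0, 0, -6, 0], [-1.4, -5.3, 0, 0, 0, -12, 0], [-2.1, -8, 0, 0, 0, -18, 0], [-2.7, -10.7, 0, 0, 0, -24, 0], [-3.4, -13.3, 0, 0, 0, -30, 0]]
  ]
}}

```text
clock: 17.83
tcp_pos: [493.6, -113.5, 213.7]
ee_rot: [-0.024, 1.0, -0.0, 0.0]
ft_force: [0.0, 0.3, -0.7]
width: 85.7
gripper_force: 0.0
```

Request:
{"name": "move_arm", "arguments": {
  "series": [
    [[0.7, -2.7, 0, 0, 0, -6, 0], [1.5, -5.3, 0, 0, 0, -12, 0], [2.2, -8, 0, 0, 0, -18, 0], [3, -10.6, 0, 0, 0, -24, 0], [3.7, -13.3, 0, 0, 0, -30, 0]]
  ]
}}

```text
clock: 18.25
tcp_pos: [462.2, -247.9, 213.7]
ee_rot: [-0.281, 0.96, -0.0, 0.0]
ft_force: [0.2, -0.1, -0.1]
width: 85.3
gripper_force: 0.0
```

```bash
python3 look.py 0; python3 - <<'E'
from h import *
s=st();print(delta([463,-247,68]))
E
```

```text
t 18.25 tcp [ 462.2 -247.9  213.7] q [-0.281  0.96  -0.     0.   ] J [-0.63  0.3  -0.18  1.09  0.   -1.2 ] F [ 0.2 -0.1 -0.1] w 85.3 g 0.0
top cap0_grip 0.44 [ 460. -247.   73.]
top jar0_center 0.64 [ 460. -246.   45.]
top jar0_center 0.46 [761. -88.  54.]
scene cap0_grip 0.61 [ 462. -244.   75.]
scene jar0_center 0.83 [ 467. -247.   43.]
wrist cap0_grip 0.86 [ 463. -245.   73.]
t 18.7 tcp [ 463.  -245.7  213.6] q [-0.279  0.96   0.     0.   ] J [-0.63  0.3  -0.19  1.09  0.   -1.19] F [ 0.3  0.1 -0.4] w 85.6 g 0.0
(array([ 0.07, -0.11, 14.56]), None)
```

Request:
{"name": "move_arm", "arguments": {
  "series": [
    [[0, 0, 4, 0, 0, 0, 0], [0, 0, 8, 0, 0, 0, 0], [0, 0, 11, 0, 0, 0, 0], [0, 0, 13.5, 0, 0, 0, 0], [0, 0, 14.5, 0, 0, 0, 0]]
  ]
}}

```text
clock: 19.12
tcp_pos: [461.2, -244.7, 65.4]
ee_rot: [-0.279, 0.96, 0.002, -0.001]
ft_force: [0.1, 1.0, -1.0]
width: 85.4
gripper_force: 0.0
```

Request:
{"name": "move_arm", "arguments": {
  "series": [
    [[0, 0, 0, 0, 0, 0, 0], [0, 0, 0, 0, 0, 0, 130], [0, 0, 0, 0, 0, 0, 130], [0, 0, 0, 0, 0, 0, 130], [0, 0, 0, 0, 0, 0, 130]]
  ],
  "squeeze": 28
}}

```text
clock: 19.53
tcp_pos: [463.7, -247.0, 70.2]
ee_rot: [-0.279, 0.96, -0.001, 0.001]
ft_force: [-1.4, 2.7, 6.8]
width: 48.9
gripper_force: 27.9
```

Request:
{"name": "move_arm", "arguments": {
  "series": [
    [[0, 0, 0, 0, 0, 0, 130], [0, 0, 0, 0, 0, 7, 130], [0, 0, 0, 0, 0, 14, 130], [0, 0, 0, 0, 0, 21, 130], [0, 0, 0, 0, 0, 28, 130]]
  ]
}}

```text
clock: 19.95
tcp_pos: [463.8, -247.2, 70.3]
ee_rot: [-0.035, 0.999, -0.001, 0.001]
ft_force: [-1.5, 1.7, 6.5]
width: 48.9
gripper_force: 27.9
```

Request:
{"name": "move_arm", "arguments": {
  "series": [
    [[0, 0, 0, 0, 0, 7, 130], [0, 0, 0, 0, 0, 14, 130], [0, 0, 0, 0, 0, 21, 130], [0, 0, 0, 0, 0, 28, 130], [0, 0, 0, 0, 0, 35, 130]]
  ]
}}

```text
clock: 20.37
tcp_pos: [464.0, -247.4, 70.3]
ee_rot: [0.267, 0.964, -0.0, 0.002]
ft_force: [0.2, 0.7, 4.8]
width: 48.8
gripper_force: 28.0
```

Request:
{"name": "move_arm", "arguments": {
  "series": [
    [[0, 0, 0, 0, 0, 7, 130], [0, 0, 0, 0, 0, 14, 130], [0, 0, 0, 0, 0, 21, 130], [0, 0, 0, 0, 0, 28, 130], [0, 0, 0, 0, 0, 35, 130]]
  ]
}}

```text
clock: 20.78
tcp_pos: [464.0, -247.6, 70.3]
ee_rot: [0.544, 0.839, -0.0, 0.002]
ft_force: [0.9, -0.4, 5.9]
width: 48.5
gripper_force: 28.0
```

Request:
{"name": "move_arm", "arguments": {
  "series": [
    [[0, 0, 0, 0, 0, 7, 130], [0, 0, 0, 0, 0, 14, 130], [0, 0, 0, 0, 0, 21, 130], [0, 0, 0, 0, 0, 28, 130], [0, 0, 0, 0, 0, 35, 130]]
  ]
}}

```text
clock: 21.2
tcp_pos: [462.7, -248.2, 70.2]
ee_rot: [0.771, 0.636, -0.001, 0.001]
ft_force: [-6.6, -4.1, 8.9]
width: 48.7
gripper_force: 28.3
```

Request:
{"name": "move_arm", "arguments": {
  "series": [
    [[0, 0, 0, 0, 0, 7, 130], [0, 0, 0, 0, 0, 14, 130], [0, 0, 0, 0, 0, 21, 130], [0, 0, 0, 0, 0, 28, 130], [0, 0, 0, 0, 0, 35, 130]]
  ]
}}

```text
clock: 21.62
tcp_pos: [461.8, -247.0, 70.0]
ee_rot: [0.927, 0.375, -0.001, 0.0]
ft_force: [-8.4, 1.6, 12.2]
width: 48.9
gripper_force: 28.6
```

Request:
{"name": "move_arm", "arguments": {
  "series": [
    [[0, 0, -1, 0, 0, 0, 130], [0, 0, -4, 0, 0, 0, 130], [0, 0, -8, 0, 0, 0, 130], [0, 0, -12, 0, 0, 0, 130], [0, 0, -15, 0, 0, 0, 130]]
  ]
}}

```text
clock: 22.03
tcp_pos: [463.3, -246.9, 222.6]
ee_rot: [0.925, 0.379, 0.001, 0.001]
ft_force: [1.3, -1.5, -5.5]
width: 48.6
gripper_force: 31.4
```

```bash
python3 - <<'E'
from h import *
s=st()
b=r.capture('wrist')
cv2.imwrite('pics/c6.png',cv2.resize(b[150:384,139:373],(400,400)))
print(delta([590,198,225]))
E
```

```text
t 22.03 tcp [ 463.3 -246.9  222.6] q [0.925 0.379 0.001 0.001] J [-0.63  0.29 -0.17  1.11  0.    1.73] F [ 1.3 -1.5 -5.5] w 48.6 g 31.4
(array([ 40.2 , -23.07,   0.11]), None)
```

View pics/c6.png

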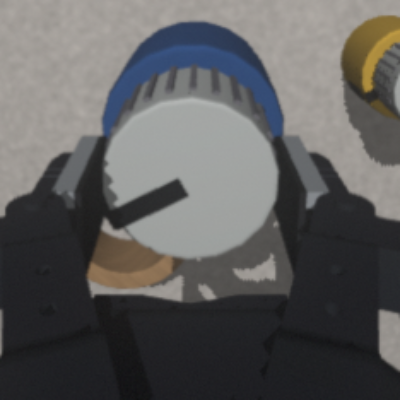

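Only the cap stripe shows here, because the shoulder mark is behind the finger. The jar dragged during the last turns, so the cap is home. I'll carry it over and add a small extra clockwise twist on the chest floor.

Request:
{"name": "move_arm", "arguments": {
  "series": [
    [[2.6, -1.5, 0, 0, 0, -3, 130], [5.3, -3, 0, 0, 0, -6, 130], [7.9, -4.5, 0, 0, 0, -9, 130], [10.6, -6, 0, 0, 0, -12, 130], [13.2, -7.5, 0, 0, 0, -15, 130]]
  ]
}}

```text
clock: 22.5
tcp_pos: [504.9, -99.2, 219.2]
ee_rot: [0.867, 0.498, 0.0, 0.0]
ft_force: [1.2, 0.0, -3.9]
width: 48.3
gripper_force: 30.9
```

Request:
{"name": "move_arm", "arguments": {
  "series": [
    [[2.9, -0.8, 0, 0, 0, -3, 130], [5.9, -1.5, 0, 0, 0, -6, 130], [8.8, -2.3, 0, 0, 0, -9, 130], [11.8, -3, 0, 0, 0, -12, 130], [14.7, -3.8, 0, 0, 0, -15, 130]]
  ]
}}

```text
clock: 22.92
tcp_pos: [547.1, 46.8, 219.1]
ee_rot: [0.795, 0.607, 0.0, 0.0]
ft_force: [-0.3, 0.1, -5.0]
width: 48.9
gripper_force: 31.0
```

Request:
{"name": "move_arm", "arguments": {
  "series": [
    [[3.3, 0, 0, 0, 0, -3, 130], [6.6, 0.1, 0, 0, 0, -6, 130], [9.9, 0.1, 0, 0, 0, -9, 130], [13, 0.1, 0, 0, 0, -12, 130], [15.2, 0.1, 0, 0, 0, -15, 130]]
  ]
}}

```text
clock: 23.33
tcp_pos: [588.9, 194.2, 218.9]
ee_rot: [0.709, 0.706, 0.001, -0.0]
ft_force: [0.0, 0.0, -4.3]
width: 48.7
gripper_force: 31.0
```

Request:
{"name": "move_arm", "arguments": {
  "series": [
    [[0, 0, 0, 0, 0, 0, 130], [0, 0, 0, 0, 0, 0, 130], [0, 0, 3, 0, 0, 0, 130], [0, 0, 6, 0, 0, 0, 130], [0, 0, 9, 0, 0, 0, 130]]
  ]
}}

```text
clock: 23.75
tcp_pos: [588.8, 190.4, 128.3]
ee_rot: [0.711, 0.703, 0.001, 0.001]
ft_force: [0.1, -0.0, -5.3]
width: 48.8
gripper_force: 30.7
```

```bash
python3 - <<'E'
from h import *
s=st(); print(delta([588,192,77]))
E
```

```text
t 23.75 tcp [588.8 190.4 128.3] q [0.711 0.703 0.001 0.001] J [ 0.19  0.53 -0.05  0.98 -0.    1.78] F [ 0.1 -0.  -5.3] w 48.8 g 30.7
(array([ 0.16, -0.09,  5.13]), None)
```

Request:
{"name": "move_arm", "arguments": {
  "series": [
    [[0.1, 0, 2, 0, 0, 0, 130], [0.1, 0, 4, 0, 0, 0, 130], [0.1, 0, 5, 0, 0, 0, 130], [0.1, 0, 5.3, 0, 0, 0, 130], [0.1, 0, 5.3, 0, 0, 0, 130]]
  ]
}}

```text
clock: 24.17
tcp_pos: [589.5, 190.7, 77.3]
ee_rot: [0.711, 0.703, 0.0, 0.001]
ft_force: [-1.5, -2.4, 3.0]
width: 49.0
gripper_force: 33.0
```

Request:
{"name": "move_arm", "arguments": {
  "series": [
    [[0, 0, 0, 0, 0, 5, 130], [0, 0, 0, 0, 0, 10, 130], [0, 0, 0, 0, 0, 15, 130], [0, 0, 0, 0, 0, 20, 130], [0, 0, 0, 0, 0, 20, 130]]
  ]
}}

```text
clock: 24.58
tcp_pos: [589.3, 191.9, 76.8]
ee_rot: [0.823, 0.568, 0.001, 0.0]
ft_force: [0.4, -0.2, -1.4]
width: 48.5
gripper_force: 32.6
```

Request:
{"name": "move_arm", "arguments": {
  "series": [
    [[0, 0, 0, 0, 0, 0, 40], [0, 0, 0, 0, 0, 0, 40], [0, 0, 0, 0, 0, 0, 40], [0, 0, -2, 0, 0, 0, 40], [0, 0, -5, 0, 0, 0, 40]]
  ]
}}

```text
clock: 25.0
tcp_pos: [586.6, 191.7, 123.6]
ee_rot: [0.822, 0.57, -0.002, -0.001]
ft_force: [0.7, -0.1, 1.4]
width: 71.7
gripper_force: 0.0
```

Request:
{"name": "move_arm", "arguments": {
  "series": [
    [[0, 0, -3, 0, 0, 0, 0], [0, 0, -6, 0, 0, 0, 0], [0, 0, -9, 0, 0, 0, 0], [0, 0, -9, 0, 0, 0, 0], [0, 0, -9, 0, 0, 0, 0]]
  ]
}}

```text
clock: 25.42
tcp_pos: [589.9, 192.4, 217.6]
ee_rot: [0.822, 0.57, 0.002, 0.001]
ft_force: [-0.2, 0.5, -0.8]
width: 85.4
gripper_force: 0.0
```

```bash
python3 look.py 201; python3 - <<'E'
from h import *
s=st();print(delta([548,-365,210]))
E
```

```text
t 25.42 tcp [589.9 192.4 217.6] q [0.822 0.57  0.002 0.001] J [ 0.2   0.48  0.1   1.19 -0.    2.13] F [-0.2  0.5 -0.8] w 85.4 g 0.0
top cap2_grip 0.55 [ 564. -112.   72.]
top cap2_grip 0.53 [ 548. -365.   43.]
top cap2_grip 0.51 [412.  -2.  70.]
top cap2_grip 0.47 [679. 201. 334.]
top jar2_center 0.76 [413.  -2.  41.]
top jar2_center 0.7 [ 564. -112.   45.]
top jar2_center 0.67 [692. 205.  97.]
top jar2_center 0.54 [582. 282.  46.]
top cap0_grip 0.49 [584. 190.  79.]
top jar0_center 0.89 [587. 188.  55.]
top cap1_grip 0.75 [ 546. -367.   75.]
top jar1_center 0.67 [ 548. -360.   43.]
top jar1_center 0.53 [586. 188.  85.]
scene cap2_grip 0.66 [ 567. -115.   70.]
scene cap2_grip 0.57 [585. 283.  76.]
scene cap2_grip 0.54 [415.  -0.  72.]
scene jar2_center 0.94 [416.   2.  39.]
scene jar2_center 0.83 [590. 282.  51.]
scene jar2_center 0.7 [ 572. -113.   45.]
scene cap0_grip 0.73 [589. 192.  81.]
scene cap0_grip 0.6 [693. 206.  99.]
scene jar0_center 0.66 [589. 190.  53.]
scene cap1_grip 0.81 [ 549. -364.   75.]
scene jar1_center 0.65 [ 552. -364.   46.]
wrist cap2_grip 0.68 [594. 278.  79.]
wrist cap0_grip 0.72 [592. 192.  80.]
wrist cap0_grip 0.72 [592. 279.  79.]
t 26.47 tcp [588.6 192.3 215.5] q [ 0.822  0.569  0.    -0.   ] J [0.2  0.48 0.09 1.19 0.   2.13] F [ 0.4 -1.2 -0.7] w 85.3 g 0.0
(array([-53.59,  15.81,   0.55]), None)
```

Request:
{"name": "move_arm", "arguments": {
  "series": [
    [[-2.1, 0.6, 0, 0, 0, -5.6, 0], [-4.3, 1.3, 0, 0, 0, -11.2, 0], [-6.4, 1.9, 0, 0, 0, -16.8, 0], [-8.6, 2.5, 0, 0, 0, -22.4, 0], [-10.7, 3.2, 0, 0, 0, -28, 0]]
  ]
}}

```text
clock: 26.88
tcp_pos: [580.6, 79.9, 215.6]
ee_rot: [0.658, 0.753, -0.0, 0.0]
ft_force: [0.2, -0.3, -0.5]
width: 85.5
gripper_force: 0.0
```

Request:
{"name": "move_arm", "arguments": {
  "series": [
    [[-2.2, -0.4, 0, 0, 0, -5.6, 0], [-4.4, -0.9, 0, 0, 0, -11.2, 0], [-6.6, -1.3, 0, 0, 0, -16.8, 0], [-8.8, -1.8, 0, 0, 0, -22.4, 0], [-11, -2.2, 0, 0, 0, -28, 0]]
  ]
}}

```text
clock: 27.3
tcp_pos: [573.0, -32.2, 215.6]
ee_rot: [0.457, 0.89, 0.0, 0.0]
ft_force: [-0.2, 0.5, -0.5]
width: 85.2
gripper_force: 0.0
```

Request:
{"name": "move_arm", "arguments": {
  "series": [
    [[-1.7, -1.4, 0, 0, 0, -5.6, 0], [-3.4, -2.8, 0, 0, 0, -11.2, 0], [-5.2, -4.3, 0, 0, 0, -16.8, 0], [-6.9, -5.7, 0, 0, 0, -22.4, 0], [-8.6, -7.1, 0, 0, 0, -28, 0]]
  ]
}}

```text
clock: 27.72
tcp_pos: [565.0, -143.4, 215.6]
ee_rot: [0.228, 0.974, -0.0, 0.0]
ft_force: [0.1, 0.1, -0.8]
width: 85.4
gripper_force: 0.0
```

Request:
{"name": "move_arm", "arguments": {
  "series": [
    [[-0.9, -2.1, 0, 0, 0, -5.6, 0], [-1.7, -4.1, 0, 0, 0, -11.2, 0], [-2.6, -6.2, 0, 0, 0, -16.8, 0], [-3.4, -8.3, 0, 0, 0, -22.4, 0], [-4.3, -10.3, 0, 0, 0, -28, 0]]
  ]
}}

```text
clock: 28.13
tcp_pos: [557.2, -254.8, 215.6]
ee_rot: [-0.015, 1.0, -0.0, 0.0]
ft_force: [0.6, -0.3, 0.4]
width: 85.3
gripper_force: 0.0
```

Request:
{"name": "move_arm", "arguments": {
  "series": [
    [[0.2, -2.2, 0, 0, 0, -5.6, 0], [0.4, -4.5, 0, 0, 0, -11.2, 0], [0.7, -6.7, 0, 0, 0, -16.8, 0], [0.9, -8.9, 0, 0, 0, -22.4, 0], [1.1, -11.1, 0, 0, 0, -28, 0]]
  ]
}}

```text
clock: 28.55
tcp_pos: [549.0, -366.0, 215.5]
ee_rot: [-0.256, 0.967, -0.0, 0.0]
ft_force: [1.1, 0.0, -0.0]
width: 85.2
gripper_force: 0.0
```

```bash
python3 look.py 1; python3 - <<'E'
from h import *
s=st();print(delta([548,-365,69]))
E
```

```text
t 28.55 tcp [ 549.  -366.   215.5] q [-0.256  0.967 -0.     0.   ] J [-0.7   0.56  0.23  1.24  0.   -1.22] F [ 1.1  0.  -0. ] w 85.2 g 0.0
top cap1_grip 0.67 [ 547. -365.   74.]
top jar1_center 0.85 [ 544. -365.   44.]
scene cap1_grip 0.95 [ 546. -364.   72.]
scene jar1_center 0.73 [ 552. -364.   46.]
wrist cap1_grip 0.71 [ 548. -365.   74.]
t 29.0 tcp [ 549.5 -364.   215.7] q [-0.254  0.967 -0.     0.   ] J [-0.7   0.56  0.23  1.24  0.   -1.21] F [0.4 0.9 0.2] w 85.4 g 0.0
(array([ 0.18, -0.02, 14.67]), None)
```

Request:
{"name": "move_arm", "arguments": {
  "series": [
    [[0, 0, 4, 0, 0, 0, 0], [0.1, 0, 8, 0, 0, 0, 0], [0.1, 0, 11, 0, 0, 0, 0], [0.1, 0, 13.5, 0, 0, 0, 0], [0.1, 0, 14.6, 0, 0, 0, 0]]
  ]
}}

```text
clock: 29.42
tcp_pos: [546.8, -363.3, 66.0]
ee_rot: [-0.254, 0.967, 0.002, -0.001]
ft_force: [-0.1, -0.3, -0.4]
width: 85.7
gripper_force: 0.0
```

Request:
{"name": "move_arm", "arguments": {
  "series": [
    [[0, 0, 0, 0, 0, 0, 0], [0, 0, 0, 0, 0, 0, 130], [0, 0, 0, 0, 0, 0, 130], [0, 0, 0, 0, 0, 0, 130], [0, 0, 0, 0, 0, 0, 130]]
  ],
  "squeeze": 28
}}

```text
clock: 29.83
tcp_pos: [549.2, -365.7, 71.7]
ee_rot: [-0.254, 0.967, -0.001, 0.001]
ft_force: [-1.2, 2.8, 6.4]
width: 48.5
gripper_force: 27.8
```

Request:
{"name": "move_arm", "arguments": {
  "series": [
    [[0, 0, 0, 0, 0, 0, 130], [0, 0, 0, 0, 0, 7, 130], [0, 0, 0, 0, 0, 14, 130], [0, 0, 0, 0, 0, 21, 130], [0, 0, 0, 0, 0, 28, 130]]
  ]
}}

```text
clock: 30.25
tcp_pos: [549.1, -365.5, 71.8]
ee_rot: [-0.009, 1.0, -0.0, 0.001]
ft_force: [-0.7, 3.4, 6.0]
width: 48.6
gripper_force: 27.9
```

Request:
{"name": "move_arm", "arguments": {
  "series": [
    [[0, 0, 0, 0, 0, 7, 130], [0, 0, 0, 0, 0, 14, 130], [0, 0, 0, 0, 0, 21, 130], [0, 0, 0, 0, 0, 28, 130], [0, 0, 0, 0, 0, 35, 130]]
  ]
}}

```text
clock: 30.67
tcp_pos: [550.1, -365.9, 71.9]
ee_rot: [0.292, 0.957, -0.0, 0.002]
ft_force: [2.0, 2.5, 4.6]
width: 48.6
gripper_force: 28.0
```

Request:
{"name": "move_arm", "arguments": {
  "series": [
    [[0, 0, 0, 0, 0, 7, 130], [0, 0, 0, 0, 0, 14, 130], [0, 0, 0, 0, 0, 21, 130], [0, 0, 0, 0, 0, 28, 130], [0, 0, 0, 0, 0, 35, 130]]
  ]
}}

```text
clock: 31.08
tcp_pos: [550.3, -366.5, 72.0]
ee_rot: [0.566, 0.824, 0.0, 0.003]
ft_force: [2.7, 0.8, 3.8]
width: 48.5
gripper_force: 28.2
```

Request:
{"name": "move_arm", "arguments": {
  "series": [
    [[0, 0, 0, 0, 0, 7, 130], [0, 0, 0, 0, 0, 14, 130], [0, 0, 0, 0, 0, 21, 130], [0, 0, 0, 0, 0, 28, 130], [0, 0, 0, 0, 0, 35, 130]]
  ]
}}

```text
clock: 31.5
tcp_pos: [550.2, -367.0, 72.0]
ee_rot: [0.788, 0.616, 0.0, 0.003]
ft_force: [-0.3, -2.9, 5.5]
width: 48.4
gripper_force: 28.4
```

Request:
{"name": "move_arm", "arguments": {
  "series": [
    [[0, 0, 0, 0, 0, 7, 130], [0, 0, 0, 0, 0, 14, 130], [0, 0, 0, 0, 0, 21, 130], [0, 0, 0, 0, 0, 28, 130], [0, 0, 0, 0, 0, 35, 130]]
  ]
}}

```text
clock: 31.92
tcp_pos: [547.6, -366.3, 71.8]
ee_rot: [0.937, 0.35, -0.001, 0.001]
ft_force: [-8.0, 0.3, 11.6]
width: 48.9
gripper_force: 28.9
```

Request:
{"name": "move_arm", "arguments": {
  "series": [
    [[0, 0, -1, 0, 0, 0, 130], [0, 0, -4, 0, 0, 0, 130], [0, 0, -8, 0, 0, 0, 130], [0, 0, -12, 0, 0, 0, 130], [0, 0, -15, 0, 0, 0, 130]]
  ]
}}

```text
clock: 32.33
tcp_pos: [548.9, -365.7, 223.9]
ee_rot: [0.935, 0.355, 0.001, 0.001]
ft_force: [-0.5, -0.8, -4.9]
width: 48.5
gripper_force: 31.1
```

```bash
python3 - <<'E'
from h import *
s=st()
b=r.capture('wrist')
cv2.imwrite('pics/c7.png',cv2.resize(b[150:384,139:373],(400,400)))
print(delta([588,100,225],R.from_euler('z',90,degrees=True)*R.from_matrix(np.diag([1,-1,-1.]))))
E
```

```text
t 32.33 tcp [ 548.9 -365.7  223.9] q [0.935 0.355 0.001 0.001] J [-0.7   0.56  0.24  1.25  0.    1.72] F [-0.5 -0.8 -4.9] w 48.5 g 31.1
(array([ 33.78, -32.49,   0.19]), array([  0.7,   0.2, -48.4]))
```

View pics/c7.png

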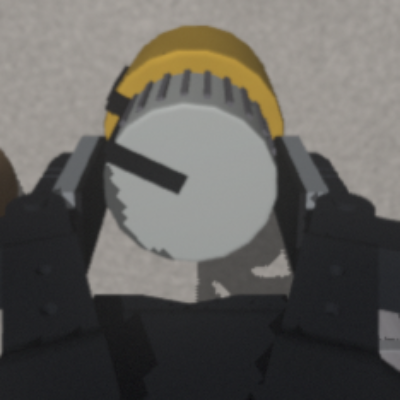

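The stripe lines up with the shoulder mark at (120,90), so the yellow cap is home. Now I'll carry it to the right part of the chest, a bit higher to clear the knob.

Request:
{"name": "move_arm", "arguments": {
  "series": [
    [[2.3, -2.2, -1, 0, 0, -3.2, 130], [4.5, -4.3, -2, 0, 0, -6.4, 130], [6.8, -6.5, -3, 0, 0, -9.6, 130], [9, -8.7, -3, 0, 0, -12.8, 130], [11.3, -10.8, -3, 0, 0, -16, 130]]
  ]
}}

```text
clock: 32.8
tcp_pos: [561.9, -208.3, 250.9]
ee_rot: [0.876, 0.482, 0.001, 0.001]
ft_force: [0.2, 0.2, -4.6]
width: 48.2
gripper_force: 31.0
```

Request:
{"name": "move_arm", "arguments": {
  "series": [
    [[2.8, -1.5, 0, 0, 0, -3.2, 130], [5.5, -2.9, 0, 0, 0, -6.4, 130], [8.3, -4.4, 0, 0, 0, -9.6, 130], [11, -5.8, 0, 0, 0, -12.8, 130], [13.8, -7.3, 0, 0, 0, -16, 130]]
  ]
}}

```text
clock: 33.22
tcp_pos: [574.6, -52.6, 250.1]
ee_rot: [0.8, 0.6, 0.0, 0.0]
ft_force: [0.7, 0.1, -3.5]
width: 48.4
gripper_force: 31.1
```

Request:
{"name": "move_arm", "arguments": {
  "series": [
    [[3.4, -0.7, 0, 0, 0, -3.2, 130], [6.8, -1.4, 0, 0, 0, -6.4, 130], [10, -2.1, 0, 0, 0, -9.6, 130], [13, -2.7, 0, 0, 0, -12.8, 130], [15.3, -3.2, 0, 0, 0, -16, 130]]
  ]
}}

```text
clock: 33.63
tcp_pos: [587.5, 104.5, 250.1]
ee_rot: [0.708, 0.706, 0.001, -0.0]
ft_force: [0.4, 0.5, -5.4]
width: 48.5
gripper_force: 31.0
```

Request:
{"name": "move_arm", "arguments": {
  "series": [
    [[0, 0, 0, 0, 0, 0, 130], [0, 0, 0, 0, 0, 0, 130], [0, 0, 3, 0, 0, 0, 130], [0, 0, 6, 0, 0, 0, 130], [0, 0, 9, 0, 0, 0, 130]]
  ]
}}

```text
clock: 34.05
tcp_pos: [588.1, 100.9, 159.3]
ee_rot: [0.711, 0.704, 0.001, 0.001]
ft_force: [0.3, 0.1, -4.9]
width: 48.6
gripper_force: 30.7
```

```bash
python3 - <<'E'
from h import *
s=st(); print(delta([588,100,78]))
E
```

```text
t 34.05 tcp [588.1 100.9 159.3] q [0.711 0.704 0.001 0.001] J [ 0.05  0.47 -0.07  1.03 -0.    1.63] F [ 0.3  0.1 -4.9] w 48.6 g 30.7
(array([-0.09, -0.02,  8.13]), None)
```

Request:
{"name": "move_arm", "arguments": {
  "series": [
    [[0, 0, 3, 0, 0, 0, 130], [0, 0, 6, 0, 0, 0, 130], [0, 0, 7.5, 0, 0, 0, 130], [0, 0, 8.2, 0, 0, 0, 130], [0, 0, 8.3, 0, 0, 0, 130]]
  ]
}}

```text
clock: 34.47
tcp_pos: [587.4, 100.8, 77.0]
ee_rot: [0.711, 0.703, -0.0, -0.0]
ft_force: [-4.2, -0.7, 3.2]
width: 48.3
gripper_force: 34.0
```

Request:
{"name": "move_arm", "arguments": {
  "series": [
    [[0, 0, 0, 0, 0, 5, 130], [0, 0, 0, 0, 0, 10, 130], [0, 0, 0, 0, 0, 15, 130], [0, 0, 0, 0, 0, 20, 130], [0, 0, 0, 0, 0, 20, 130]]
  ]
}}

```text
clock: 34.88
tcp_pos: [588.2, 100.9, 77.3]
ee_rot: [0.823, 0.568, 0.0, 0.0]
ft_force: [-0.8, 0.8, -5.1]
width: 49.0
gripper_force: 33.3
```

Request:
{"name": "move_arm", "arguments": {
  "series": [
    [[0, 0, 0, 0, 0, 0, 40], [0, 0, 0, 0, 0, 0, 40], [0, 0, 0, 0, 0, 0, 40], [0, 0, -2, 0, 0, 0, 40], [0, 0, -5, 0, 0, 0, 40]]
  ]
}}

```text
clock: 35.3
tcp_pos: [585.7, 101.5, 124.9]
ee_rot: [0.822, 0.57, -0.002, -0.001]
ft_force: [0.2, 0.8, 0.0]
width: 72.1
gripper_force: 0.0
```

Request:
{"name": "move_arm", "arguments": {
  "series": [
    [[0, 0, -3, 0, 0, 0, 0], [0, 0, -6, 0, 0, 0, 0], [0, 0, -9, 0, 0, 0, 0], [0, 0, -11, 0, 0, 0, 0], [0, 0, -11, 0, 0, 0, 0]]
  ]
}}

```text
clock: 35.72
tcp_pos: [590.0, 101.8, 241.7]
ee_rot: [0.822, 0.57, 0.003, 0.002]
ft_force: [0.1, 0.1, 0.6]
width: 85.4
gripper_force: 0.0
```

```bash
python3 look.py 201; python3 - <<'E'
from h import *
a=r.capture('top');b=r.capture('wrist')
cv2.imwrite('pics/c8.png',np.hstack([cv2.resize(a[110:240,90:250],(492,400),interpolation=cv2.INTER_CUBIC),cv2.resize(b[:384,116:396],(292,400))]))
for n in('top','scene'):
    if n=='scene': r.capture(n)
    for l in('lid_handle','stay_knob'):
        for o in r.spot_point(l,n)[:2]:
            if o['p']>.4: print(n,l,round(o['p'],2),w(n,o['position']).round())
print(delta([592,-21,200]))
E
```

```text
t 35.72 tcp [590.  101.8 241.7] q [0.822 0.57  0.003 0.002] J [ 0.05  0.42  0.07  1.21 -0.    1.98] F [0.1 0.1 0.6] w 85.4 g 0.0
top cap2_grip 0.73 [ 564. -114.   70.]
top cap2_grip 0.59 [411.  -2.  74.]
top jar2_center 0.79 [409.  -3.  39.]
top jar2_center 0.69 [ 562. -112.   44.]
top jar0_center 0.69 [ 328. -304.   22.]
top jar0_center 0.57 [594. 202.   6.]
top cap1_grip 0.78 [580.  95.  82.]
top jar1_center 0.61 [585.  99.  48.]
scene cap2_grip 0.82 [ 564. -115.   70.]
scene cap2_grip 0.77 [585. 286.  79.]
scene jar2_center 0.75 [586. 282.  52.]
scene jar2_center 0.65 [414.  -3.  41.]
scene jar2_center 0.6 [ 565. -112.   42.]
scene cap0_grip 0.61 [588. 193.  83.]
scene jar0_center 0.87 [591. 189.  51.]
scene cap1_grip 0.9 [586.  97.  83.]
scene cap1_grip 0.52 [591. 194.  81.]
scene jar1_center 0.83 [590.  97.  50.]
wrist cap2_grip 0.9 [414.  -1.  72.]
wrist jar2_center 0.88 [585. 282.  54.]
wrist jar2_center 0.86 [412.   2.  41.]
wrist jar2_center 0.69 [ 569. -116.   45.]
wrist cap0_grip 0.9 [591. 188.  81.]
wrist cap1_grip 0.61 [587.  96.  78.]
wrist jar1_center 0.85 [589.  97.  51.]
top stay_knob 0.86 [590. -20. 122.]
scene lid_handle 0.7 [672. 203. 331.]
scene stay_knob 0.93 [600. -21. 123.]
(array([-11.33,   4.73,   3.65]), None)
```

View pics/c8.png

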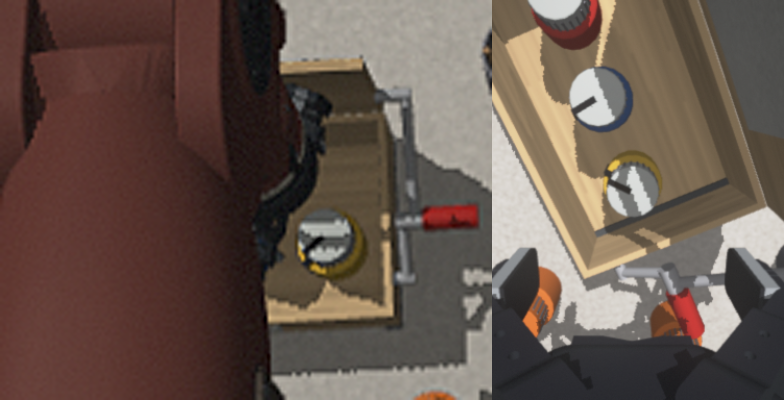

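All three jars stand in the chest: red (566,20), blue (602,98) and yellow (634,187) in the right panel. The stay is still locked. Next I'll move a closed fist over the red knob at (592,-21).

Request:
{"name": "move_arm", "arguments": {
  "series": [
    [[-2.5, 1, 0, 0, 0, 0, 255], [-5, 2, 0, 0, 0, 0, 255], [-8, 3.3, 0.5, 0, 0, 0, 255], [-11.5, 4.7, 1, 0, 0, 0, 255], [-11.5, 4.7, 2, 0, 0, 0, 255]]
  ]
}}

```text
clock: 37.53
tcp_pos: [592.0, -28.1, 217.1]
ee_rot: [0.823, 0.567, 0.0, 0.002]
ft_force: [0.6, 0.5, 0.0]
width: 25.8
gripper_force: 0.0
```

Request:
{"name": "move_arm", "arguments": {
  "series": [
    [[0, 0, 1, 0, 0, 0, 255], [0, 0, 2, 0, 0, 0, 255], [0, 0, 3, 0, 0, 0, 255], [0, 0, 4, 0, 0, 0, 255], [0, 0, 4, 0, 0, 0, 255]]
  ]
}}

```text
clock: 37.95
tcp_pos: [589.9, -21.3, 174.1]
ee_rot: [0.822, 0.57, -0.001, -0.001]
ft_force: [0.3, -0.2, -0.8]
width: 0.1
gripper_force: 0.0
```

```bash
python3 - <<'E'
from h import *
s=st();b=r.capture('wrist');a=r.capture('scene')
cv2.imwrite('pics/c9.png',np.hstack([cv2.resize(a[150:270,240:380],(467,400),interpolation=cv2.INTER_CUBIC),cv2.resize(b[104:384,116:346],(330,400))]))
for n in('wrist','scene'):
    for o in r.spot_point('stay_knob',n)[:2]:
        if o['p']>.3: print(n,round(o['p'],2),w(n,o['position']).round())
E
```

```text
t 37.95 tcp [589.9 -21.3 174.1] q [ 0.822  0.57  -0.001 -0.001] J [-0.16  0.45 -0.06  1.06  0.    1.77] F [ 0.3 -0.2 -0.8] w 0.1 g 0.0
wrist 0.74 [594. -21. 131.]
scene 0.74 [598. -18. 121.]
```

View pics/c9.png

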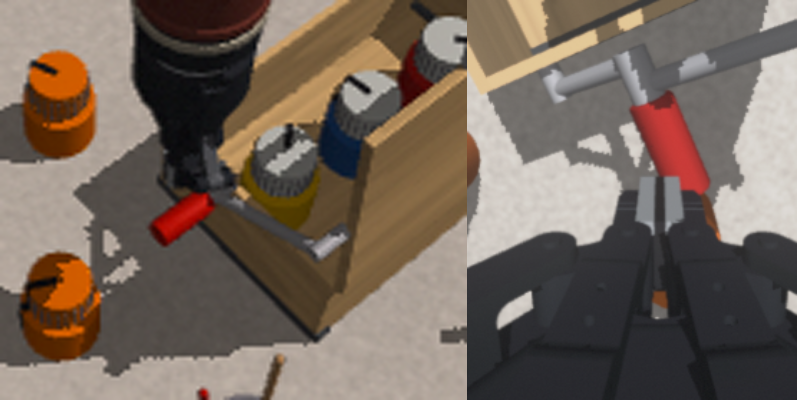

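The fist is above the knob (knob at about (185,215) in the left panel). Now I'll press down in steps.

Request:
{"name": "move_arm", "arguments": {
  "series": [
    [[0, 0.3, 0.5, 0, 0, 0, 255], [0, 0.3, 1, 0, 0, 0, 255], [0, 0.3, 1.5, 0, 0, 0, 255], [0, 0.3, 2, 0, 0, 0, 255], [0, 0.3, 2, 0, 0, 0, 255]]
  ]
}}

```text
clock: 38.57
tcp_pos: [593.2, -23.5, 155.1]
ee_rot: [0.822, 0.569, -0.001, -0.001]
ft_force: [-0.2, 0.4, -1.1]
width: -0.1
gripper_force: 0.0
```

Request:
{"name": "move_arm", "arguments": {
  "series": [
    [[0, 0, 0.4, 0, 0, 0, 255], [0, 0, 0.8, 0, 0, 0, 255], [0, 0, 1.2, 0, 0, 0, 255], [0, 0, 1.6, 0, 0, 0, 255], [0, 0, 1.6, 0, 0, 0, 255]]
  ]
}}

```text
clock: 38.98
tcp_pos: [593.4, -23.5, 139.5]
ee_rot: [0.822, 0.569, -0.0, -0.0]
ft_force: [-0.9, -0.4, -1.1]
width: -0.2
gripper_force: 0.0
```

Request:
{"name": "move_arm", "arguments": {
  "series": [
    [[0, 0, 0.3, 0, 0, 0, 255], [0, 0, 0.6, 0, 0, 0, 255], [0, 0, 0.9, 0, 0, 0, 255], [0, 0, 1.2, 0, 0, 0, 255], [0, 0, 1.2, 0, 0, 0, 255]]
  ]
}}

```text
clock: 39.4
tcp_pos: [594.2, -23.6, 128.3]
ee_rot: [0.822, 0.569, 0.0, 0.0]
ft_force: [0.7, -0.5, 0.7]
width: -0.1
gripper_force: 0.9
```

Request:
{"name": "move_arm", "arguments": {
  "series": [
    [[0, 0, 0.4, 0, 0, 0, 255], [0, 0, 0.8, 0, 0, 0, 255], [0, 0, 1.2, 0, 0, 0, 255], [0, 0, 1.2, 0, 0, 0, 255], [0, 0, 1.2, 0, 0, 0, 255]]
  ]
}}

```text
clock: 39.82
tcp_pos: [593.0, -23.4, 115.8]
ee_rot: [0.822, 0.569, -0.001, -0.001]
ft_force: [-0.2, -0.8, -0.8]
width: 0.2
gripper_force: 0.0
```

Request:
{"name": "move_arm", "arguments": {
  "series": [
    [[0, 0, 0.4, 0, 0, 0, 255], [0, 0, 0.8, 0, 0, 0, 255], [0, 0, 1, 0, 0, 0, 255], [0, 0, 1, 0, 0, 0, 255], [0, 0, 1, 0, 0, 0, 255]]
  ]
}}

```text
clock: 40.23
tcp_pos: [593.6, -23.5, 106.2]
ee_rot: [0.822, 0.569, -0.0, -0.0]
ft_force: [-0.2, 0.0, 0.2]
width: -0.0
gripper_force: 0.2
```

```bash
python3 - <<'E'
from h import *
s=st()
for n in('wrist','scene','top'):
    r.capture(n)
    for l in ('stay_knob','lid_handle'):
      for o in r.spot_point(l,n)[:2]:
        if o['p']>.3: print(n,l,round(o['p'],2),w(n,o['position']).round())
E
```

```text
t 40.23 tcp [593.6 -23.5 106.2] q [ 0.822  0.569 -0.    -0.   ] J [-0.16  0.51 -0.15  0.91 -0.    1.77] F [-0.2  0.   0.2] w -0.0 g 0.2
wrist stay_knob 0.61 [604. -20. 102.]
scene stay_knob 0.78 [608. -19.  98.]
top lid_handle 0.59 [655. 200. 330.]
```

The knob has gone down about 23 mm and the lid has tilted slightly (about 1.40 rad). I'll press a little more for margin.

Request:
{"name": "move_arm", "arguments": {
  "series": [
    [[0, 0.2, 0.3, 0, 0, 0, 255], [0, 0.4, 0.6, 0, 0, 0, 255], [0, 0.5, 0.9, 0, 0, 0, 255], [0, 0.5, 1.2, 0, 0, 0, 255], [0, 0.5, 1.2, 0, 0, 0, 255]]
  ]
}}

```text
clock: 41.1
tcp_pos: [598.5, -25.4, 93.7]
ee_rot: [0.822, 0.569, -0.0, -0.0]
ft_force: [0.3, 0.4, -0.1]
width: -0.1
gripper_force: 0.1
```

```bash
python3 - <<'E'
from h import *
s=st()
for n in('wrist','scene','top'):
    a=r.capture(n)
    if n=='scene': cv2.imwrite('pics/c10.png',cv2.resize(a[100:270,240:460],(776,600),interpolation=cv2.INTER_CUBIC))
    for l in ('stay_knob','lid_handle'):
      for o in r.spot_point(l,n)[:2]:
        if o['p']>.3: print(n,l,round(o['p'],2),w(n,o['position']).round())
E
```

```text
t 41.1 tcp [598.5 -25.4  93.7] q [ 0.822  0.569 -0.    -0.   ] J [-0.16  0.53 -0.15  0.88 -0.    1.77] F [ 0.3  0.4 -0.1] w -0.1 g 0.1
wrist stay_knob 0.65 [608. -20.  89.]
scene stay_knob 0.67 [612. -18.  86.]
scene lid_handle 0.8 [620. 200. 321.]
```

View pics/c10.png

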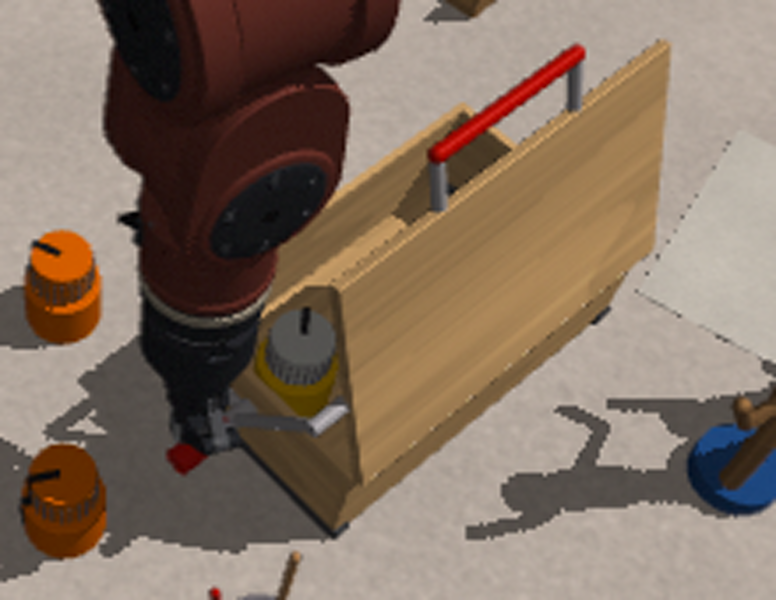

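The stay is folded and the lid stands at about 1.24 rad, with the handle near (620,200,321). I'll rise and go over the handle.

Request:
{"name": "move_arm", "arguments": {
  "series": [
    [[0, 0, -3, 0, 0, 0, 255], [0, 0, -6, 0, 0, 0, 255], [0, 0, -9, 0, 0, 0, 255], [0, 0, -12, 0, 0, 0, 255], [0, 0, -14, 0, 0, 0, 255]]
  ]
}}

```text
clock: 41.97
tcp_pos: [599.4, -25.4, 237.7]
ee_rot: [0.822, 0.569, 0.001, 0.001]
ft_force: [1.1, 0.3, -0.1]
width: 0.1
gripper_force: 0.0
```

Request:
{"name": "move_arm", "arguments": {
  "series": [
    [[0, 0, -3, 0, 0, 0, 255], [0, 0, -6, 0, 0, 0, 255], [0, 0, -9, 0, 0, 0, 200], [0, 0, -12, 0, 0, 0, 130], [0, 0, -14, 0, 0, 0, 130]]
  ]
}}

```text
clock: 42.38
tcp_pos: [598.9, -25.3, 377.7]
ee_rot: [0.822, 0.569, 0.001, 0.001]
ft_force: [0.7, 0.6, 1.4]
width: 35.7
gripper_force: 0.0
```

Request:
{"name": "move_arm", "arguments": {
  "series": [
    [[2.2, -0.6, 0, 0, 0, -4, 120], [4.4, -1.2, 0, 0, 0, -8, 120], [6.6, -1.8, 0, 0, 0, -12, 120], [8.8, -2.4, 0, 0, 0, -16, 120], [10.9, -2.9, 0, 0, 0, -20.5, 120]]
  ]
}}

```text
clock: 42.8
tcp_pos: [609.8, 88.1, 374.7]
ee_rot: [0.707, 0.708, 0.0, 0.0]
ft_force: [-0.3, -0.5, -0.1]
width: 45.2
gripper_force: 0.0
```

```bash
python3 - <<'E'
from h import *
s=st()
for n in('wrist','scene','top'):
    a=r.capture(n)
    for l in ('lid_handle',):
      for o in r.spot_point(l,n)[:3]+r.search_frame(l,n)[:1]:
        if o['p']>.2: print(n,l,round(o['p'],2),w(n,o['position']).round())
print(delta([620,201,365],R.from_euler('z',90,degrees=True)*R.from_matrix(np.diag([1,-1,-1.]))))
E
```

```text
t 42.8 tcp [609.8  88.1 374.7] q [0.707 0.708 0.    0.   ] J [0.02 0.46 0.48 1.59 0.   1.59] F [-0.3 -0.5 -0.1] w 45.2 g 0.0
wrist lid_handle 0.98 [645. 167. 278.]
scene lid_handle 0.72 [619. 202. 323.]
scene lid_handle 0.52 [551. 304.  51.]
scene lid_handle 0.81 [663. 188. 215.]
top lid_handle 0.66 [657.  66. 248.]
(array([11.5 ,  0.98,  0.96]), array([ 0. ,  0. , -0.2]))
```

Request:
{"name": "move_arm", "arguments": {
  "series": [
    [[2.8, 0.2, 0, 0, 0, 0, 120], [5.6, 0.4, 0, 0, 0, 0, 120], [8.4, 0.6, 0, 0, 0, 0, 120], [11.2, 0.9, 0, 0, 0, 0, 120], [11.4, 0.9, 0, 0, 0, 0, 120]]
  ]
}}

```text
clock: 43.67
tcp_pos: [618.9, 204.5, 373.9]
ee_rot: [0.707, 0.707, 0.0, -0.001]
ft_force: [0.8, 0.2, -0.1]
width: 45.3
gripper_force: 0.0
```

```bash
python3 - <<'E'
from h import *
s=st();b=r.capture('wrist')
h=cv2.cvtColor(b,cv2.COLOR_BGR2HSV);m=(((h[...,0]<6)|(h[...,0]>174))&(h[...,1]>180)&(h[...,2]>90)).astype(np.uint8)
n,_,S,c=cv2.connectedComponentsWithStats(m)
for i in range(1,n):
    if S[i,4]>150: print(S[i],c[i].round(),ray('wrist',c[i],322).round(), [ray('wrist',(u,c[i][1]),322).round() for u in(S[i][0],S[i][0]+S[i][2])])
for nn in('scene','wrist'):
    if nn=='scene':a=r.capture(nn)
    for o in r.spot_point('lid_handle',nn)[:2]: print(nn,round(o['p'],2),w(nn,o['position']).round())
cv2.imwrite('pics/c11.png',np.hstack([cv2.resize(a[70:230,300:460],(400,400),interpolation=cv2.INTER_CUBIC),cv2.resize(b[:,64:448],(400,400))]))
E
```

```text
t 43.67 tcp [618.9 204.5 373.9] q [ 0.707  0.707  0.    -0.001] J [0.21 0.55 0.63 1.64 0.   1.78] F [ 0.8  0.2 -0.1] w 45.3 g 0.0
[ 246  114   19  141 1619] [255. 185.] [622. 220. 322.] [array([616., 220., 322.]), array([629., 220., 322.])]
scene 0.87 [619. 200. 321.]
wrist 0.7 [625. 197. 323.]
```

View pics/c11.png

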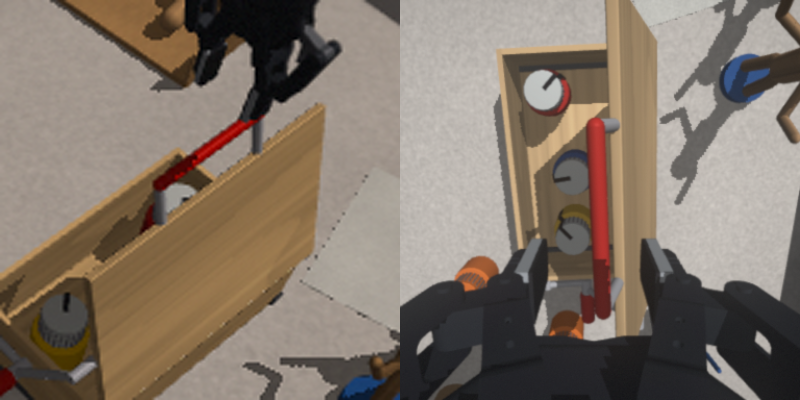

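The bar (598,220 in the right panel) lies centrally between the fingers. Descend and grip.

Request:
{"name": "move_arm", "arguments": {
  "series": [
    [[0, 0.1, 2, 0, 0, 0, 120], [0, 0.1, 4, 0, 0, 0, 120], [0, 0.1, 5.5, 0, 0, 0, 120], [0, 0.1, 6.8, 0, 0, 0, 120], [0, 0.1, 7.2, 0, 0, 0, 120]]
  ]
}}

```text
clock: 44.28
tcp_pos: [619.3, 199.1, 300.7]
ee_rot: [0.708, 0.706, -0.001, -0.001]
ft_force: [0.3, -0.3, 0.6]
width: 44.8
gripper_force: 0.0
```

Request:
{"name": "move_arm", "arguments": {
  "series": [
    [[0, 0, 0, 0, 0, 0, 120], [0, 0, 0, 0, 0, 0, 255], [0, 0, 0, 0, 0, 0, 255], [0, 0, 0, 0, 0, 0, 255], [0, 0, 0, 0, 0, 0, 255]]
  ],
  "squeeze": 40
}}

```text
clock: 44.7
tcp_pos: [620.5, 200.7, 303.6]
ee_rot: [0.708, 0.707, 0.001, 0.001]
ft_force: [-0.5, -2.4, 4.6]
width: 10.7
gripper_force: 38.9
```

```bash
python3 - <<'E'
from h import *
s=st();a=r.capture('scene')
for o in r.spot_point('lid_handle','scene')[:2]: print(round(o['p'],2),w('scene',o['position']).round())
T=np.array(s['tcp_pos']);H=np.array([695,100])
E
```

```text
t 44.7 tcp [620.5 200.7 303.6] q [0.708 0.707 0.001 0.001] J [ 0.2   0.53  0.4   1.44 -0.    1.77] F [-0.5 -2.4  4.6] w 10.7 g 38.9
0.84 [618. 200. 321.]
```

The bar is gripped (10.7 mm wide at 39 N). I'll work out the arc about the hinge.

```bash
python3 - <<'E'
import numpy as np
f=lambda a:232.4*np.array([-np.cos(np.radians(a)),np.sin(np.radians(a))])
a=72.
for k in range(7):
    print(a,[ (round((f(a-2*i)-f(a))[0]/10,2), round(-(f(a-2*i)-f(a))[1]/10,2)) for i in range(1,6)]); a-=10
E
```

```text
72.0 [(np.float64(-0.77), np.float64(0.26)), (np.float64(-1.52), np.float64(0.55)), (np.float64(-2.27), np.float64(0.87)), (np.float64(-3.01), np.float64(1.21)), (np.float64(-3.73), np.float64(1.58))]
62.0 [(np.float64(-0.71), np.float64(0.39)), (np.float64(-1.4), np.float64(0.81)), (np.float64(-2.09), np.float64(1.25)), (np.float64(-2.75), np.float64(1.72)), (np.float64(-3.4), np.float64(2.21))]
52.0 [(np.float64(-0.63), np.float64(0.51)), (np.float64(-1.24), np.float64(1.04)), (np.float64(-1.84), np.float64(1.6)), (np.float64(-2.41), np.float64(2.17)), (np.float64(-2.96), np.float64(2.76))]
42.0 [(np.float64(-0.53), np.float64(0.61)), (np.float64(-1.04), np.float64(1.24)), (np.float64(-1.53), np.float64(1.89)), (np.float64(-2.0), np.float64(2.55)), (np.float64(-2.44), np.float64(3.24))]
32.0 [(np.float64(-0.42), np.float64(0.7)), (np.float64(-0.81), np.float64(1.4)), (np.float64(-1.18), np.float64(2.13)), (np.float64(-1.52), np.float64(2.86)), (np.float64(-1.84), np.float64(3.61))]
22.0 [(np.float64(-0.29), np.float64(0.76)), (np.float64(-0.55), np.float64(1.52)), (np.float64(-0.79), np.float64(2.3)), (np.float64(-1.0), np.float64(3.08)), (np.float64(-1.18), np.float64(3.87))]
12.0 [(np.float64(-0.15), np.float64(0.8)), (np.float64(-0.28), np.float64(1.6)), (np.float64(-0.38), np.float64(2.4)), (np.float64(-0.45), np.float64(3.21)), (np.float64(-0.49), np.float64(4.02))]
```

Request:
{"name": "move_arm", "arguments": {
  "series": [
    [[0, -0.8, 0.25, 0, 0, 0, 255], [0, -1.5, 0.55, 0, 0, 0, 255], [0, -2.25, 0.85, 0, 0, 0, 255], [0, -3, 1.2, 0, 0, 0, 255], [0, -3.75, 1.6, 0, 0, 0, 255]]
  ]
}}

```text
clock: 45.22
tcp_pos: [583.0, 199.2, 286.7]
ee_rot: [0.708, 0.706, -0.001, 0.002]
ft_force: [3.6, -9.6, -3.0]
width: 10.4
gripper_force: 40.1
```

Request:
{"name": "move_arm", "arguments": {
  "series": [
    [[0, -0.7, 0.4, 0, 0, 0, 255], [0, -1.4, 0.8, 0, 0, 0, 255], [0, -2.1, 1.25, 0, 0, 0, 255], [0, -2.75, 1.7, 0, 0, 0, 255], [0, -3.4, 2.2, 0, 0, 0, 255]]
  ]
}}

```text
clock: 45.63
tcp_pos: [548.9, 198.5, 264.4]
ee_rot: [0.708, 0.706, -0.001, 0.002]
ft_force: [3.3, -14.2, -1.1]
width: 10.5
gripper_force: 39.6
```

```bash
python3 - <<'E'
from h import *
s=st();r.capture('scene')
for o in r.spot_point('lid_handle','scene')[:2]: print(round(o['p'],2),w('scene',o['position']).round())
E
```

```text
t 45.63 tcp [548.9 198.5 264.4] q [ 0.708  0.706 -0.001  0.002] J [ 0.22  0.39  0.08  1.26 -0.01  1.8 ] F [  3.3 -14.2  -1.1] w 10.5 g 39.6
0.76 [548. 198. 282.]
```

Request:
{"name": "move_arm", "arguments": {
  "series": [
    [[-0.1, -0.6, 0.5, 0, 0, 0, 255], [-0.2, -1.25, 1.05, 0, 0, 0, 255], [-0.3, -1.85, 1.6, 0, 0, 0, 255], [-0.3, -2.4, 2.15, 0, 0, 0, 255], [-0.3, -2.95, 2.75, 0, 0, 0, 255]]
  ]
}}

```text
clock: 46.15
tcp_pos: [519.5, 197.0, 237.1]
ee_rot: [0.708, 0.706, -0.0, 0.001]
ft_force: [3.2, -8.1, -1.7]
width: 10.7
gripper_force: 39.1
```

Request:
{"name": "move_arm", "arguments": {
  "series": [
    [[0, -0.55, 0.6, 0, 0, 0, 255], [0, -1.05, 1.25, 0, 0, 0, 255], [0, -1.55, 1.9, 0, 0, 0, 255], [0, -2, 2.55, 0, 0, 0, 255], [0, -2.45, 3.25, 0, 0, 0, 255]]
  ]
}}

```text
clock: 46.57
tcp_pos: [495.2, 196.4, 204.4]
ee_rot: [0.708, 0.706, -0.001, 0.002]
ft_force: [4.6, -11.0, -1.6]
width: 10.7
gripper_force: 39.0
```

Request:
{"name": "move_arm", "arguments": {
  "series": [
    [[0, -0.4, 0.7, 0, 0, 0, 255], [0, -0.8, 1.4, 0, 0, 0, 255], [0, -1.2, 2.15, 0, 0, 0, 255], [0, -1.5, 2.85, 0, 0, 0, 255], [0, -1.85, 3.6, 0, 0, 0, 255]]
  ]
}}

```text
clock: 46.98
tcp_pos: [477.5, 196.5, 168.6]
ee_rot: [0.708, 0.706, -0.0, 0.002]
ft_force: [7.3, -10.3, -2.3]
width: 10.2
gripper_force: 39.1
```

```bash
python3 - <<'E'
from h import *
s=st();r.capture('scene')
for o in r.spot_point('lid_handle','scene')[:2]: print(round(o['p'],2),w('scene',o['position']).round())
E
```

```text
t 46.98 tcp [477.5 196.5 168.6] q [ 0.708  0.706 -0.     0.002] J [ 0.25  0.32 -0.28  0.97 -0.    1.82] F [  7.3 -10.3  -2.3] w 10.2 g 39.1
0.57 [475. 199. 184.]
```

Request:
{"name": "move_arm", "arguments": {
  "series": [
    [[-0.1, -0.25, 0.75, 0, 0, 0, 255], [-0.1, -0.5, 1.5, 0, 0, 0, 255], [-0.1, -0.75, 2.3, 0, 0, 0, 255], [-0.1, -0.95, 3.1, 0, 0, 0, 255], [-0.1, -1.1, 3.85, 0, 0, 0, 255]]
  ]
}}

```text
clock: 47.5
tcp_pos: [466.3, 196.3, 130.1]
ee_rot: [0.708, 0.706, 0.0, 0.002]
ft_force: [4.4, -4.5, -0.8]
width: 10.2
gripper_force: 39.6
```

Request:
{"name": "move_arm", "arguments": {
  "series": [
    [[0, -0.15, 0.8, 0, 0, 0, 255], [0, -0.25, 1.6, 0, 0, 0, 255], [0, -0.35, 2.4, 0, 0, 0, 255], [0, -0.4, 3.2, 0, 0, 0, 255], [0, -0.4, 3.8, 0, 0, 0, 255]]
  ]
}}

```text
clock: 47.92
tcp_pos: [462.0, 196.6, 91.9]
ee_rot: [0.708, 0.706, 0.0, 0.001]
ft_force: [2.5, -5.5, 0.8]
width: 10.6
gripper_force: 39.2
```

Request:
{"name": "move_arm", "arguments": {
  "series": [
    [[0, 0, 0.1, 0, 0, 0, 255], [0, 0, 0.2, 0, 0, 0, 255], [0, 0, 0.3, 0, 0, 0, 255], [0, 0, 0.4, 0, 0, 0, 255], [0, 0, 0.4, 0, 0, 0, 255]]
  ]
}}

```text
clock: 48.33
tcp_pos: [462.0, 196.6, 89.2]
ee_rot: [0.708, 0.707, 0.0, 0.001]
ft_force: [-1.0, -5.6, 12.0]
width: 10.6
gripper_force: 40.7
```

```bash
python3 - <<'E'
from h import *
s=st();r.capture('scene')
for o in r.spot_point('lid_handle','scene')[:2]: print(round(o['p'],2),w('scene',o['position']).round())
E
```

```text
t 48.33 tcp [462.  196.6  89.2] q [0.708 0.707 0.    0.001] J [ 0.26  0.38 -0.43  0.76 -0.    1.83] F [-1.  -5.6 12. ] w 10.6 g 40.7
0.59 [459. 196. 106.]
```

The 12 N of resistance means the lid is on the chest. Hold briefly, open a little and rise.

Request:
{"name": "move_arm", "arguments": {
  "series": [
    [[0, 0, 0.1, 0, 0, 0, 255], [0, 0, 0.2, 0, 0, 0, 255], [0, 0, 0.2, 0, 0, 0, 255], [0, 0, 0.2, 0, 0, 0, 255], [0, 0, 0.2, 0, 0, 0, 255]]
  ]
}}

```text
clock: 48.85
tcp_pos: [462.0, 196.7, 88.7]
ee_rot: [0.708, 0.707, 0.001, 0.002]
ft_force: [-8.3, -8.8, 32.7]
width: 10.1
gripper_force: 42.9
```

Request:
{"name": "move_arm", "arguments": {
  "series": [
    [[0, 0, 0, 0, 0, 0, 180], [0, 0, 0, 0, 0, 0, 180], [0, 0, 0, 0, 0, 0, 180], [0, 0, 0, 0, 0, 0, 180], [0, 0, -1, 0, 0, 0, 180]]
  ]
}}

```text
clock: 49.27
tcp_pos: [459.7, 197.0, 94.7]
ee_rot: [0.708, 0.706, -0.001, -0.001]
ft_force: [-0.7, 0.6, -0.2]
width: 25.2
gripper_force: 0.0
```

Request:
{"name": "move_arm", "arguments": {
  "series": [
    [[0, 0, -2, 0, 0, 0, 180], [0, 0, -4, 0, 0, 0, 180], [0, 0, -7, 0, 0, 0, 180], [0, 0, -10, 0, 0, 0, 180], [0, 0, -13, 0, 0, 0, 180]]
  ]
}}

```text
clock: 49.68
tcp_pos: [460.7, 197.2, 227.9]
ee_rot: [0.708, 0.706, -0.0, -0.0]
ft_force: [1.1, 0.1, 0.1]
width: 25.3
gripper_force: 0.0
```

Request:
{"name": "move_arm", "arguments": {
  "series": [
    [[0, -1, -2, 0, 0, 0, 180], [0, -3, -4, 0, 0, 0, 180], [0, -5, -5, 0, 0, 0, 180], [0, -5, -5, 0, 0, 0, 180], [0, -5, -5, 0, 0, 0, 180]]
  ]
}}

```text
clock: 50.1
tcp_pos: [410.9, 197.5, 277.2]
ee_rot: [0.708, 0.707, 0.001, 0.0]
ft_force: [1.0, 0.5, -0.0]
width: 25.0
gripper_force: 0.0
```

```bash
python3 - <<'E'
from h import *
s=st();a=r.capture('scene')
for o in r.spot_point('lid_handle','scene')[:2]: print(round(o['p'],2),w('scene',o['position']).round())
cv2.imwrite('pics/c12.png',cv2.resize(a[100:300,240:440],(600,600),interpolation=cv2.INTER_CUBIC))
E
```

```text
t 50.1 tcp [410.9 197.5 277.2] q [0.708 0.707 0.001 0.   ] J [ 0.29  0.13 -0.23  1.21  0.    1.86] F [ 1.   0.5 -0. ] w 25.0 g 0.0
0.61 [461. 197. 104.]
```

View pics/c12.png

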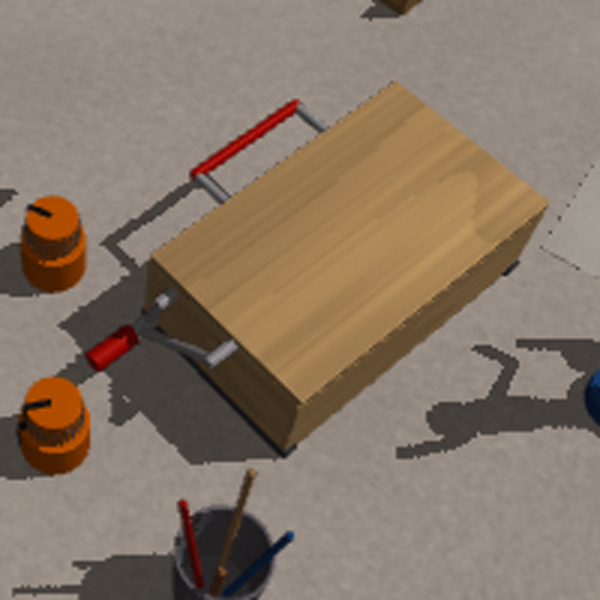

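The lid is flat on the chest, with the handle at (245,140) and z=104. The stay is folded beside the chest, the arm is clear, and the brush cup is where it was.

```bash
python3 -c "
from plant import r
print(r.close_job())"
```

```text
the job is handed in; nothing more can be done
None
```

I handed the job in: the red, blue and yellow jars stand in the chest, with the red and yellow caps seen home and blue's judged by feel (its mark was hidden), the stay was broken only after that, and the lid is shut with the arm clear; no verdict came back.

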